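# Load the headphone rail

### The arm

A 6-joint arm with a two-finger parallel gripper is mounted at the origin on the work surface. World frame = base frame: x ahead of the robot, y to its left, z up, the work surface at z = 0. Lengths are in m, angles in rad, forces in N, time in s.
With the tool pointing down it reaches from about 0.375 to 0.825 m from the base axis. Payload 5.5 kg.
Tool frame: the origin (TCP) lies on the mounting face of the last link; the fingertips stand 173 mm ahead of it and the grasp point (between the pads) lies 155 mm ahead of it; z points along the fingers, y is the line along which they close (so a half turn about z gives the same grasp; the last joint's range is limited). The gripper opens to 85 mm and grips with 20 to 120 N. Pads are 22 mm wide; open, the fingers measure 114 mm over their backs; the gripper's body (76 mm by 85 mm) begins 54 mm behind the grasp point. The pads swing forward as they close: fully open they stand 13 mm farther back than shut.
Start: joints at [1.27, 0.314, -0.047, 1.21, 0, 1.571], TCP at [0.178, 0.573, 0.405] pointing down, gripper open.
Joint ranges: [-2.67, 2.67], [-0.69, 1.73], [-1.03, 1.25], [-2.08, 2.16], [-1.42, 1.45], [-3.14, 3.14]. Speed limits (rad/s): [2.39, 2.39, 3.01, 3.14, 3.14, 3.14].

### API

Orientations are given as a 3x3 rotation matrix whose columns are the frame's x, y, z axes.
In Python, from workcell import readout, vision, job gives the robot as it stands.
- The arm moves only by the shell command python3 -m inch 'ROWS' [FORCE]. ROWS is a JSON object of lists of equal length, an entry for each row: "dr": the turn, a rotation vector about the tool's x, y, z in units of 6 degrees (1.0 is 6 degrees), a list of three; "offset": the shift along the tool's x, y, z in units of 30 mm (1.0 is 30 mm), a list of three; "grip": the opening, from 0 (shut) to 1 (fully open). In form: {"dr": [[ax, ay, az], ...], "offset": [[tx, ty, tz], ...], "grip": [grip, ...]}. A call has 1 to 5 rows; each row shifts and turns the commanded pose from where the row before left it, along the tool's axes as they then stand; what a row does not reach is not made up. A row lasts 1/12 s, in which the tool goes at most 41.7 mm and 7.16 degrees, less where a joint would pass 70% of its speed; a pose out of reach is approached as far as the arm can. A call is refused whole if a number of a shift passes 1 or a number of a turn 1, either way. A call with a gripper value outside its range is refused whole. The fingers move at their own pace and stop on an object; FORCE is the grip in N (left out, the last holds). Time passes only in rows, so rows that do not move let the fingers close. It gives the time, the measured TCP pose, the force, the opening and the grip force at its end, in the units of the state.
- readout.read_state(): the state, without advancing time (a new reading comes with each control period).
- vision.camera(name): name is "scene" or "top" or "wrist"; returns a dict with "pixels" (400x640x3 uint8, blue, green, red), "depth" (400x640 float32, m along the optical axis (not along the pixel's ray), 0 where there is no reading), "fx", "fy", "cx", "cy" (pixels), "extrinsics" (4x4, takes a point from world to camera coordinates). Camera axes: x right, y down, z forward; pixel columns grow to the right and rows downward; lengths in m; the calibration is good to about 2 mm. A picture is of the moment at which its call begins.
- job.finish_job(): hands the job in; it is judged then, once.
The state is a dict: "t": time; "joints": joint angles; "joint_velocities": joint speeds; "joint_efforts": joint torques, N m; "tool_pos": TCP position; "eef_rot": TCP orientation; "force": force on the tool from outside, world axes, zero at the start; "moment": the same for the moment, N m; "finger_gap": finger opening in m; "gripper_force": force on a finger pad.
Only numpy, scipy, OpenCV 4.12 (cv2) and the standard library are available. Lean on these libraries where they do the work, as an engineer would, in place of code of your own. Each camera call takes 0.05 s, during which the arm holds its last target. There are 200 camera calls.

### The job

Put the listening gear away on the hook rail: lower every headphone stand on the mantel foot-first into the rail's open loading gap and slide it along under the lips until its whole foot is beneath them, then set the black record weight down flat in the empty gap so that no stand can come back out. Every pair of headphones must finish hanging by its headband over the head of a stand in the rail, one pair to a stand, and the tumbler, spindle cap and candle jar stay where they are.

Things in the scene. Friction and masses are not known exactly. Their poses are not given: they have to be found in the camera images.
- rail: fixed aluminium hook rail, 338 mm long along its own y; origin mid-length at the underside, z up; floor 4 mm thick. From y = -65 to +165 mm a channel 49 mm wide inside, roofed by two lips (17 to 21 mm up) with a 20 mm slot between them along the middle. From y = -165 to -65 mm the open loading gap. Both ends closed. The gap opens into the channel on the centre line (x = 0).
- gap (a point): centre of the floor of the loading gap, a lipless open tray 74 mm wide (x) and 100 mm long (y) inside, walls 16 mm high; the point is at rail y = -115 mm, 4 mm up
- end (a point): floor of the channel at its closed far end (rail x = 0, y = +165 mm, 4 mm up)
- stand1: orange headphone stand, 150 mm high, 0.3 kg, weight mostly in its dark steel foot 44 (x) x 52 (y) x 10 mm high; thin 12 mm orange post; orange head 28 (x) x 20 (y) mm from 114 mm up, flat 20 mm apart sides facing +-y, top rounded about y (radius 14 mm). Origin: centre of the underside, z up; same after a half turn. May be absent (None).
- stand1_top (a point): highest point of the rounded head of stand1, 150 mm above its underside
- stand2: orange headphone stand, 150 mm high, 0.3 kg, weight mostly in its dark steel foot 44 (x) x 52 (y) x 10 mm high; thin 12 mm orange post; orange head 28 (x) x 20 (y) mm from 114 mm up, flat 20 mm apart sides facing +-y, top rounded about y (radius 14 mm). Origin: centre of the underside, z up; same after a half turn. May be absent (None).
- stand2_top (a point): highest point of the rounded head of stand2, 150 mm above its underside
- stand3: orange headphone stand, 150 mm high, 0.3 kg, weight mostly in its dark steel foot 44 (x) x 52 (y) x 10 mm high; thin 12 mm orange post; orange head 28 (x) x 20 (y) mm from 114 mm up, flat 20 mm apart sides facing +-y, top rounded about y (radius 14 mm). Origin: centre of the underside, z up; same after a half turn. May be absent (None).
- stand3_top (a point): highest point of the rounded head of stand3, 150 mm above its underside
- stand4: orange headphone stand, 150 mm high, 0.3 kg, weight mostly in its dark steel foot 44 (x) x 52 (y) x 10 mm high; thin 12 mm orange post; orange head 28 (x) x 20 (y) mm from 114 mm up, flat 20 mm apart sides facing +-y, top rounded about y (radius 14 mm). Origin: centre of the underside, z up; same after a half turn. May be absent (None).
- stand4_top (a point): highest point of the rounded head of stand4, 150 mm above its underside
- phones1: black rigid headphones standing on two ear cups: 146 (x) x 48 (y) x 132 mm high, 0.2 kg. Arch lies in the xz plane; flat headband top 44 (x) x 32 (y) mm, from 124 to 132 mm up. Cups 62 mm high, inner faces 94 mm apart. Origin: on the table midway between the cups, z up. May be absent (None).
- phones1_band (a point): centre of the underside of the headband top of phones1, 124 mm above its origin
- phones2: blue rigid headphones standing on two ear cups: 146 (x) x 48 (y) x 132 mm high, 0.2 kg. Arch lies in the xz plane; flat headband top 44 (x) x 32 (y) mm, from 124 to 132 mm up. Cups 62 mm high, inner faces 94 mm apart. Origin: on the table midway between the cups, z up. May be absent (None).
- phones2_band (a point): centre of the underside of the headband top of phones2, 124 mm above its origin
- weight: black ceramic record weight: disc 60 mm across and 32 mm high with a knob 24 mm across from 32 to 54 mm; 0.35 kg; origin at centre of the underside
- tumbler: stainless steel tumbler, 72 mm across, 105 mm high, bystander; origin under its centre
- cap: yellow plastic spindle cap, 38 mm across, 16 mm high, bystander; origin under its centre
- jar: amber glass candle jar with wooden lid, 60 mm across, 75 mm high, bystander; origin under its centre
Not all that is in view belongs to the job. What is shaped like the phones1 but green or pink is not meant.

How it is judged:
By the outcome, as a careful person would: the job done as asked, in the order asked, and still so for the second after the job is handed in, with the robot touching nothing.
Of stand1, stand2, stand3, stand4 only 3 to 4 are there at a start; the rules pass over those that are not, and their reading is None.
Of phones1, phones2 only 1 to 2 are there at a start; the rules pass over those that are not, and their reading is None.
At some moment in a run one of weight, stand1, stand2, stand3, stand4 may be knocked a few centimetres aside while the robot is not near it.
It also fails if it takes over 210 s, if anything falls off the work surface, if the arm or the gripper's body presses on something with over 40 N, if the wrist force passes 120 N, or if a joint passes its speed limit or range.

## Working session

There is one attempt and no reset: what is moved stays moved. The work goes in short steps, Python scripts to look and compute and a shell command to move; the robot and the scene stay as the last step left them, time stands still between calls to the robot, and variables do not carry over. Pictures are saved under pics/ and viewed, at most 14 in all, crops included, and the job is handed in when it is done.

```bash
ls; mkdir -p pics; cat > h.py <<'E'
import numpy as np, cv2
from workcell import readout, vision, job
def shot(n):
    c=vision.camera(n); E=c["extrinsics"]; d=c["depth"]
    v,u=np.mgrid[0:400,0:640]
    P=np.stack([(u-c["cx"])/c["fx"]*d,(v-c["cy"])/c["fy"]*d,d],-1)
    W=(P-E[:3,3])@E[:3,:3]; W[d==0]=np.nan
    return c,W
E
python3 - <<'E'
from h import *
for n in("top","scene"):
    c,W=shot(n); cv2.imwrite(f"pics/{n}0.png",c["pixels"]); np.save(n+"0.npy",W); print(n,c["fx"],np.round(c["extrinsics"],3).tolist())
s=readout.read_state(); print(s)
E
```

```text
pics
top 427.39301813072944 [[-0.022, -1.0, 0.014, -0.011], [-0.997, 0.021, -0.071, 0.486], [0.071, -0.016, -0.997, 1.14], [0.0, 0.0, 0.0, 1.0]]
scene 451.99146308970757 [[-0.718, 0.696, 0.016, 0.386], [0.48, 0.511, -0.713, -0.153], [-0.504, -0.504, -0.701, 1.554], [0.0, 0.0, 0.0, 1.0]]
{'t': 0.1, 'joints': array([ 1.27002902e+00,  3.14118992e-01, -4.79815479e-02,  1.21019963e+00,
        1.10854480e-05,  1.57082148e+00]), 'joint_velocities': array([-0.00019656, -0.00140046,  0.00391373, -0.00129443, -0.00082171,
       -0.00063507]), 'joint_efforts': array([-1.04657120e-03, -5.40767133e+01,  3.40541446e+01,  1.12794075e-02,
       -8.67933267e-06,  1.89398939e-06]), 'tool_pos': array([0.17767337, 0.57281841, 0.40394128]), 'eef_rot': array([[-9.55101995e-01,  2.96276849e-01, -4.56106102e-04],
       [ 2.96277200e-01,  9.55100920e-01, -1.43305072e-03],
       [ 1.10476049e-05, -1.50384344e-03, -9.99998869e-01]]), 'force': array([-0.55691028, -0.06274154, -0.2821899 ]), 'moment': array([ 0.04634842,  0.03095245, -0.0388757 ]), 'gripper_force': 0.0, 'finger_gap': 0.08540345030836922}
```

View pics/top0.png

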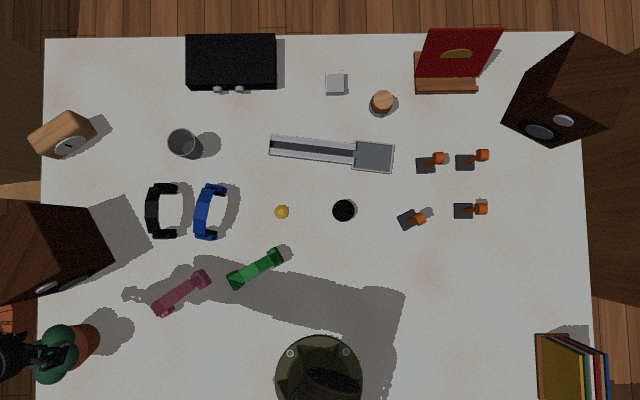

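View pics/scene0.png

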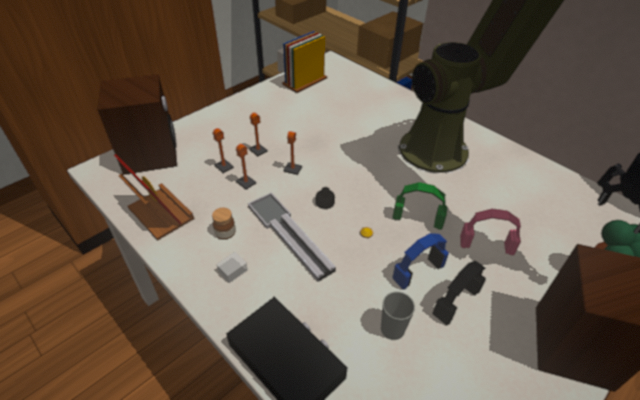

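The top view shows four stands (feet at about 428,165; 465,162; 463,211; 408,219), black phones (160,211) and blue phones (207,211). The rail runs (270,145)–(393,160) with its gap on the right. The weight is at (343,210), the cap at (281,212), the jar at (382,103) and the tumbler at (182,143). The scene view agrees.

```bash
cat > seg.py <<'E'
from h import *
def rect(p): 
    (c,s,a)=cv2.minAreaRect((p*1000).astype(np.float32)); return np.round(c,1),np.round(s,1),round(a,1)
def clusters(W,mask,nmin=8):
    n,l,st,ce=cv2.connectedComponentsWithStats(mask.astype(np.uint8),connectivity=8)
    return [(ce[i],W[l==i]) for i in range(1,n) if st[i,4]>=nmin]
def stands(c,W):
    hsv=cv2.cvtColor(c["pixels"],cv2.COLOR_BGR2HSV)
    org=(hsv[...,0]<14)&(hsv[...,1]>150)&(hsv[...,2]>90)
    out=[]
    for ce,p in clusters(W,org&(W[...,2]>.105)&(W[...,2]<.2)):
        out.append((np.round(ce),rect(p[:,:2]),round(np.nanmax(p[:,2])*1000),len(p)))
    return out
E
python3 - <<'E'
from seg import *
c,W=shot("top"); z=W[...,2]; px=c["pixels"]
for s in stands(c,W): print("stand",s)
def box(u0,u1,v0,v1,lo,hi):
    m=np.zeros(z.shape,bool); m[v0:v1,u0:u1]=1; return m&(z>lo)&(z<hi)
m=box(255,405,125,182,.008,.03); p=W[m]; print("rail",rect(p[:,:2]),len(p),np.nanpercentile(p[:,2],[5,50,95]))
m=box(352,398,138,178,-.01,.1);p=W[m]
print("floorz",np.nanmedian(z[150:162,365:385]), "table",np.nanmedian(z[185:195,300:330]))
for n,b in dict(weight=(328,360,195,226,.02,.04),knob=(328,360,195,226,.045,.07),cap=(270,292,202,222,.008,.03),jar=(366,398,88,118,.06,.09),tumbler=(160,205,125,165,.09,.12),black=(140,186,175,245,.115,.14),blue=(188,232,175,245,.115,.14),blackall=(140,186,175,245,.03,.14),blueall=(188,232,175,245,.03,.14),
  f1=(412,432,152,178,.004,.02),f2=(452,476,150,174,.004,.02),f3=(450,474,200,222,.004,.02),f4=(394,418,206,232,.004,.02)).items():
    p=W[box(*b)]; 
    if len(p): print(n,rect(p[:,:2]),len(p),round(np.nanmax(p[:,2]),4), np.round(np.nanmedian(p[:,2]),4))
E
```

```text
stand (array([498.,  27.]), (array([ 869.4, -447.1]), array([ 6. , 30.6]), 3.2), 194, 20)
stand (array([443.,  28.]), (array([ 868.1, -314.2]), array([67.2,  6.9]), 89.7), 195, 48)
stand (array([465.,  28.]), (array([ 867.2, -366. ]), array([27.7,  5.5]), 83.2), 196, 19)
stand (array([476.,  28.]), (array([ 867.2, -391.7]), array([11.4,  2. ]), 73.1), 195, 8)
stand (array([485.,  28.]), (array([ 868.6, -414.5]), array([24.1,  3.1]), 86.9), 192, 11)
stand (array([484., 154.]), (array([ 572.7, -415. ]), array([25. , 18.7]), 0.1), 153, 83)
stand (array([440., 157.]), (array([ 567.4, -306.9]), array([21.7, 25.5]), 88.8), 153, 92)
stand (array([483., 208.]), (array([ 439.5, -404.7]), array([18.6, 21.8]), 88.5), 153, 75)
stand (array([420., 218.]), (array([ 419.3, -253.3]), array([25.1, 19.4]), 28.6), 153, 86)
stand (array([597., 377.]), (array([  48.9, -635.6]), array([ 9.1, 98.9]), 89.3), 185, 116)
rail (array([623. , -48.4]), array([338.4, 107.8]), 81.4) 1489 [0.01135011 0.01986389 0.02388383]
floorz 0.0038772590966223487 table -0.00035919424388130335
weight (array([446.2, -76.6]), arra
[... 236 characters left out ...]
.1) 334 0.0807 0.0745
tumbler (array([624.8, 333.4]), array([71.1, 70.2]), 55.8) 212 0.1098 0.1022
black (array([454.4, 396.8]), array([98.3, 33.3]), 0.6) 491 0.1362 0.1286
blue (array([450.4, 276.8]), array([33.4, 93.2]), 76.5) 474 0.1357 0.1287
blackall (array([455. , 395.2]), array([ 45.4, 144.1]), 89.5) 961 0.1362 0.1156
blueall (array([449.3, 275.6]), array([ 46.4, 145.6]), 77.8) 913 0.1357 0.1163
f1 (array([ 572.9, -298.9]), array([48.8, 62.4]), 85.8) 221 0.016 0.0093
f2 (array([ 578. , -412.2]), array([60.7, 55.7]), 86.8) 267 0.0185 0.0096
f3 (array([ 440.9, -400.3]), array([65.1, 50.6]), 76.3) 260 0.0183 0.0098
f4 (array([ 422.4, -246.4]), array([51.5, 65.1]), 86.2) 241 0.0185 0.0096
```

```bash

python3 -m inch '{"dr":[[0,0,-0.72],[0,0,-0.72],[0,0,0],[0,0,0],[0,0,0]],"offset":[[0,0,0],[0,0,0],[-0.71,-0.94,0],[-0.71,-0.94,0],[-0.71,-0.94,0]],"grip":[1,1,1,1,1]}' 40
python3 -m inch '{"dr":[[0,0,0],[0,0,0],[0,0,0],[0,0,0],[0,0,0]],"offset":[[-0.71,-0.94,0],[-0.71,-0.94,0],[-0.71,-0.94,0],[-0.71,-0.94,0],[-0.71,-0.94,0]],"grip":[1,1,1,1,1]}'
python3 -m inch '{"dr":[[0,0,0],[0,0,0],[0,0,0],[0,0,0],[0,0,0]],"offset":[[-0.71,-0.94,0],[-0.71,-0.94,0],[-0.71,-0.94,0],[-0.71,-0.94,0],[-0.71,-0.94,0]],"grip":[1,1,1,1,1]}'
python3 -m inch '{"dr":[[0,0,0],[0,0,0],[0,0,0],[0,0,0],[0,0,0]],"offset":[[-0.71,-0.94,0],[-0.71,-0.94,0],[-0.71,-0.94,0],[-0.71,-0.94,0],[-0.71,-0.94,0]],"grip":[1,1,1,1,1]}'
python3 -m inch '{"dr":[[0,0,0],[0,0,0],[0,0,0]],"offset":[[-0.71,-0.94,0],[-0.71,-0.94,0],[0,0,0]],"grip":[1,1,1]}'
python3 - <<'E'
from h import *
c,W=shot("wrist"); cv2.imwrite("pics/w1.png",c["pixels"]); np.save("w1.npy",W)
print(c["fx"],np.round(c["extrinsics"],3).tolist()); s=readout.read_state(); print(s["joints"],s["tool_pos"],s["eef_rot"])
E
```

```text
t: 0.57
tool_pos: [0.2284, 0.4789, 0.404]
eef_rot: [[-0.989, 0.148, -0.0], [0.148, 0.989, -0.001], [0.0, -0.001, -1.0]]
force: [1.1, 0.1, -1.2]
finger_gap: 0.0852
gripper_force: 0.0
t: 0.98
tool_pos: [0.3128, 0.3229, 0.4046]
eef_rot: [[-0.989, 0.149, 0.0], [0.149, 0.989, -0.0], [-0.0, -0.0, -1.0]]
force: [0.6, 0.7, -0.6]
finger_gap: 0.0853
gripper_force: 0.0
t: 1.4
tool_pos: [0.3971, 0.1675, 0.4047]
eef_rot: [[-0.989, 0.149, 0.0], [0.149, 0.989, 0.0], [-0.0, 0.0, -1.0]]
force: [1.5, -0.2, -0.4]
finger_gap: 0.0853
gripper_force: 0.0
t: 1.82
tool_pos: [0.4814, 0.0121, 0.4046]
eef_rot: [[-0.989, 0.15, -0.0], [0.15, 0.989, 0.0], [0.0, 0.0, -1.0]]
force: [0.8, 0.8, 0.3]
finger_gap: 0.0854
gripper_force: 0.0
t: 2.07
tool_pos: [0.5169, -0.0527, 0.4043]
eef_rot: [[-0.988, 0.155, 0.001], [0.155, 0.988, -0.002], [-0.002, -0.002, -1.0]]
force: [0.7, 1.1, -0.3]
finger_gap: 0.0848
gripper_force: 0.0
297.54664173276035 [[0.154, 0.988, -0.001, -0.027], [0.945, -0.147, 0.292, -0.534], [0.288, -0.046, -0.957, 0.228], [0.0, 0.0, 0.0, 1.0]]
[-9.79197732e-02  1.60235242e-01 -2.44527749e-01  1.16633603e+00
 -3.86648599e-04  5.64665620e-02] [ 0.5156481  -0.05071533  0.40413031] [[-9.88106044e-01  1.53773636e-01 -3.39047721e-04]
 [ 1.53773754e-01  9.88106020e-01 -3.55203679e-04]
 [ 2.80394133e-04 -4.03115543e-04 -9.99999879e-01]]
```

View pics/w1.png

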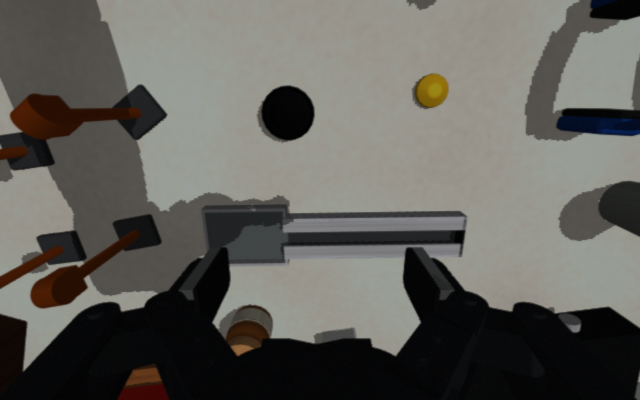

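The wrist view shows the rail: gap at columns 203–288, rows 206–264, channel on to column 465. The weight is at (287,113).

```bash
cat > fit.py <<'E'
from seg import *
def fitrail(W,roi,lo=.0165,hi=.026,th=8.6):
    u0,u1,v0,v1=roi; p=W[v0:v1,u0:u1].reshape(-1,3); p=p[np.isfinite(p[:,0])]
    t=np.radians(-th); p0=np.array([.623,-.048])
    for it in range(4):
        ex=np.array([np.cos(t),np.sin(t)]); ey=np.array([-np.sin(t),np.cos(t)])
        q=np.c_[(p[:,:2]-p0)@ex,(p[:,:2]-p0)@ey,p[:,2]]
        hi_=q[(q[:,2]>lo)&(q[:,2]<hi)&(abs(q[:,0])<.04)&(abs(q[:,1])<.18)]
        ys=np.arange(-.05,.15,.006); mids=[];yy=[];wid=[]
        for y in ys:
            b=hi_[(hi_[:,1]>y)&(hi_[:,1]<y+.006)]
            if len(b)<6: continue
            mids.append((b[:,0].min()+b[:,0].max())/2); wid.append(np.ptp(b[:,0])); yy.append(y+.003)
        k,c=np.polyfit(yy,mids,1); p0=p0+ex*c; t-=np.arctan(k)
    allr=q[(q[:,2]>.010)&(q[:,2]<hi)&(abs(q[:,0])<.045)&(abs(q[:,1])<.19)]
    lip=hi_[(abs(hi_[:,0])>.012)]
    a=np.percentile(allr[:,1],[.3,99.7])
    fl=q[(abs(q[:,2]-.004)<.003)&(abs(q[:,0])<.03)]
    return dict(p0=np.round(p0,4),t=round(np.degrees(t),2),width=np.median(wid),yext=a,mid=a.mean(),lip_y0=np.percentile(lip[:,1],1),std=np.std(np.array(mids)-np.polyval([k,c],yy)))
E
python3 - <<'E'
from fit import *
print(fitrail(np.load("w1.npy"),(195,475,195,275)))
print(fitrail(np.load("top0.npy"),(255,405,125,182)))
W=np.load("w1.npy")
for n,r in dict(f4=(113,168,84,142),f1=(112,162,212,252)).items():
    p=W[r[2]:r[3],r[0]:r[1]].reshape(-1,3); p=p[(p[:,2]>.006)&(p[:,2]<.0125)]; print(n,rect(p[:,:2]),len(p))
E
```

```text
{'p0': array([ 0.6093, -0.046 ]), 't': np.float64(-7.06), 'width': np.float64(0.05693237888724286), 'yext': array([-0.16719413,  0.1694009 ]), 'mid': np.float64(0.0011033869321058487), 'lip_y0': np.float64(-0.1019854002233763), 'std': np.float64(0.0020509461830913295)}
{'p0': array([ 0.6097, -0.046 ]), 't': np.float64(-7.98), 'width': np.float64(0.05558053293880763), 'yext': array([-0.16888979,  0.1676416 ]), 'mid': np.float64(-0.0006240927538298385), 'lip_y0': np.float64(-0.1652958797252654), 'std': np.float64(0.000526466920517834)}
f4 (array([ 418.6, -252.3]), array([44.4, 52.6]), 26.6) 1391
f1 (array([ 567.7, -303.9]), array([44.1, 52.8]), 1.4) 1009
```

```bash
cat > d.py <<'E'
from h import *
def d(xy,h=None,z=None):
    "tool-frame delta (units of 30mm) to TCP xy,z after turning; dr z units to heading h of tool y"
    s=readout.read_state(); p=s["tool_pos"]; R=s["eef_rot"]
    ty=np.degrees(np.arctan2(R[1,1],R[0,1]))
    D=np.array([xy[0],xy[1],p[2] if z is None else z])-p
    a=np.radians(ty if h is None else h); Y=np.array([np.cos(a),np.sin(a),0]); X=np.array([-Y[1],Y[0],0])
    print("t",round(s["t"],2),"tcp",np.round(p,4),"yh",round(ty,2),"tilt",np.round(R[:2,2],4),"drz",None if h is None else round(-((h-ty+180)%360-180)/6,3),"off",np.round([D@X/.03,D@Y/.03,-D[2]/.03],3),"gap",round(s["finger_gap"],4),"F",np.round(s["force"],1),"j6",round(s["joints"][5],2))
E
python3 -m inch '{"dr":[[0,0,0.95],[0,0,0.95],[0,0,0.95],[0,0,0.95],[0,0,0.95]],"offset":[[0,0,0],[0,0,0],[0,0,0],[0,0,0],[0,0,0]],"grip":[1,1,1,1,1]}' >/dev/null
python3 -m inch '{"dr":[[0,0,0.95],[0,0,0.95],[0,0,0.95],[0,0,0.95],[0,0,0.95]],"offset":[[0,0,0],[0,0,0],[0,0,0],[0,0,0],[0,0,0]],"grip":[1,1,1,1,1]}' >/dev/null
python3 -m inch '{"dr":[[0,0,0.95],[0,0,0.95],[0,0,0.95],[0,0,0.95],[0,0,0]],"offset":[[0,0,0],[0,0,0],[0,0,0],[0,0,0],[-0.94,0.17,0]],"grip":[1,1,1,1,1]}' >/dev/null
python3 -m inch '{"dr":[[0,0,0],[0,0,0],[0,0,0],[0,0,0],[0,0,0]],"offset":[[-0.94,0.17,0],[-0.94,0.17,0],[-0.94,0.17,0],[-0.94,0.17,0],[-0.94,0.17,0]],"grip":[1,1,1,1,1]}' >/dev/null
python3 -m inch '{"dr":[[0,0,0],[0,0,0],[0,0,0],[0,0,0]],"offset":[[-0.94,0.17,0],[-0.94,0.17,0],[-0.94,0.17,0],[0,0,0]],"grip":[1,1,1,1]}' >/dev/null
python3 - <<'E'
from fit import *; from d import d
d((.5677,-.3039),1.4,.28)
c,W=shot("wrist"); cv2.imwrite("pics/w2.png",c["pixels"]); np.save("w2.npy",W)
c,T=shot("top"); np.save("t2.npy",T)
for s in stands(c,T): print("stand",s[0],s[1])
print(fitrail(T,(255,405,125,182)))
E
```

```text
t 4.12 tcp [ 0.5681 -0.3037  0.404 ] yh 1.45 tilt [-0.0003 -0.0016] drz 0.008 off [-0.007 -0.014  4.132] gap 0.0856 F [-0.6  0.3 -0.2] j6 1.05
stand [498.  28.] (array([ 867.4, -446.9]), array([ 7.3, 27.9]), 5.6)
stand [446.  29.] (array([ 867.3, -322.3]), array([81.7,  6.5]), 88.4)
stand [472.  28.] (array([ 867.3, -383.1]), array([29.1,  4.6]), 89.0)
stand [485.  28.] (array([ 866.3, -414.2]), array([ 5.3, 26.2]), 0.3)
stand [439. 157.] (array([ 566.5, -306.1]), array([21.1, 26.9]), 89.7)
stand [484. 156.] (array([ 567.8, -414.2]), array([11.6, 18.8]), 63.9)
stand [419. 219.] (array([ 418.7, -253.2]), array([25.7, 19.6]), 26.7)
stand [597. 377.] (array([  48.9, -638.1]), array([97.8, 14. ]), 0.8)
{'p0': array([ 0.6097, -0.046 ]), 't': np.float64(-8.08), 'width': np.float64(0.05578503555773892), 'yext': array([-0.16916855,  0.16788876]), 'mid': np.float64(-0.0006398955186455585), 'lip_y0': np.float64(-0.15752256328653338), 'std': np.float64(0.0006315678841399578)}
```

View pics/w2.png

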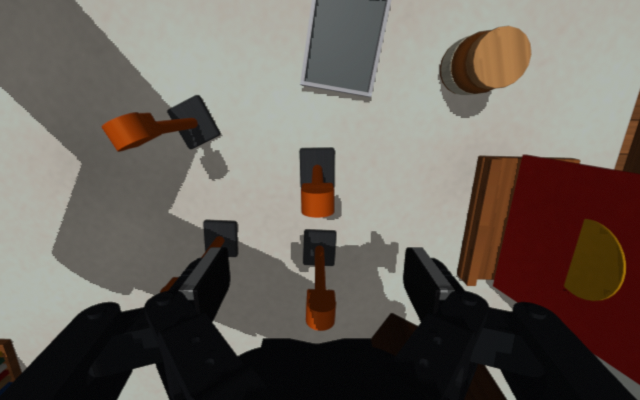

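Stand 1 (head at 317,200) is laterally centred between the fingers; its foot is square to the tool.

```bash

python3 -m inch '{"dr":[[0,0,0],[0,0,0],[0,0,0],[0,0,0],[0,0,0]],"offset":[[0,0,0.9],[0,0,0.9],[0,0,0.9],[0,0,0.9],[0,0,0.53]],"grip":[1,1,1,1,1]}' 
python3 -m inch '{"dr":[[0,0,0],[0,0,0],[0,0,0],[0,0,0],[0,0,0]],"offset":[[0,0,0],[0,0,0],[0,0,0],[0,0,0],[0,0,0]],"grip":[0.2,0,0,0,0]}' 40 
python3 -m inch '{"dr":[[0,0,0],[0,0,0],[0,0,0],[0,0,0],[0,0,0]],"offset":[[0,0,0],[0,0,0],[0,0,0],[0,0,0],[0,0,-0.2]],"grip":[0,0,0,0,0]}'
python3 - <<'E'
from fit import *; from d import d
t=np.radians(-8); ey=np.array([-np.sin(t),np.cos(t)]); p0=np.array([.6097,-.046])
print(p0-.115*ey)
d(p0-.115*ey,-8,.40)
E
```

```text
t: 4.63
tool_pos: [0.5666, -0.2979, 0.278]
eef_rot: [[-0.03, 1.0, -0.003], [1.0, 0.03, 0.002], [0.003, -0.003, -1.0]]
force: [-0.5, 0.2, -1.0]
finger_gap: 0.0853
gripper_force: 0.0
t: 5.05
tool_pos: [0.5685, -0.3008, 0.2829]
eef_rot: [[-0.028, 1.0, 0.003], [1.0, 0.028, -0.001], [-0.001, 0.003, -1.0]]
force: [1.1, -1.1, -0.3]
finger_gap: 0.0275
gripper_force: 40.1
t: 5.47
tool_pos: [0.5676, -0.3006, 0.2868]
eef_rot: [[-0.028, 1.0, -0.0], [1.0, 0.028, 0.0], [0.0, -0.0, -1.0]]
force: [-1.2, -0.5, -2.9]
finger_gap: 0.0275
gripper_force: 39.9
[ 0.59369509 -0.15988083]
t 5.47 tcp [ 0.5676 -0.3006  0.2868] yh 1.6 tilt [-0.0002  0.0003] drz 1.6 off [ 4.766  0.21  -3.772] gap 0.0275 F [-1.2 -0.5 -2.9] j6 1.06
```

```bash

python3 -m inch '{"dr":[[0,0,0],[0,0,0],[0,0,0],[0,0,0.8],[0,0,0.8]],"offset":[[0,0,-0.94],[0,0,-0.94],[0,0,-0.94],[0,0,-0.94],[0,0,0]],"grip":[0,0,0,0,0]}' >/dev/null
python3 -m inch '{"dr":[[0,0,0],[0,0,0],[0,0,0],[0,0,0],[0,0,0]],"offset":[[0.95,0.04,0],[0.95,0.04,0],[0.95,0.04,0],[0.95,0.04,0],[0.95,0.04,0]],"grip":[0,0,0,0,0]}'>/dev/null
python3 -m inch '{"dr":[[0,0,0],[0,0,0],[0,0,0],[0,0,0],[0,0,0]],"offset":[[0,0,0],[0,0,0],[0,0,0],[0,0,0],[0,0,0]],"grip":[0,0,0,0,0]}'
cat > chk.py <<'E'
from fit import *; from d import d
import sys
T0=np.radians(-8.03); EX=np.array([np.cos(T0),np.sin(T0)]); EY=np.array([-np.sin(T0),np.cos(T0)]); P0=np.array([.6097,-.046])
def rail(x,y): return P0+x*EX+y*EY
def torail(p): return np.round([(np.asarray(p)-P0)@EX*1000,(np.asarray(p)-P0)@EY*1000],1)
E
python3 - <<'E'
from chk import *
d(rail(0,-.115),-8.03,.2885)
c,W=shot("wrist"); cv2.imwrite("pics/w3.png",c["pixels"]); np.save("w3.npy",W)
print("tcp rail",torail(readout.read_state()["tool_pos"][:2]))
E
```

```text
t: 6.72
tool_pos: [0.5932, -0.1615, 0.3995]
eef_rot: [[0.141, 0.99, -0.0], [0.99, -0.141, -0.0], [-0.0, -0.0, -1.0]]
force: [-0.6, -1.3, -3.5]
finger_gap: 0.0271
gripper_force: 40.2
t 6.72 tcp [ 0.5932 -0.1615  0.3995] yh -8.08 tilt [-0.0003 -0.0003] drz -0.008 off [0.054 0.007 3.701] gap 0.0271 F [-0.6 -1.3 -3.5] j6 1.45
tcp rail [  -0.2 -116.6]
```

View pics/w3.png

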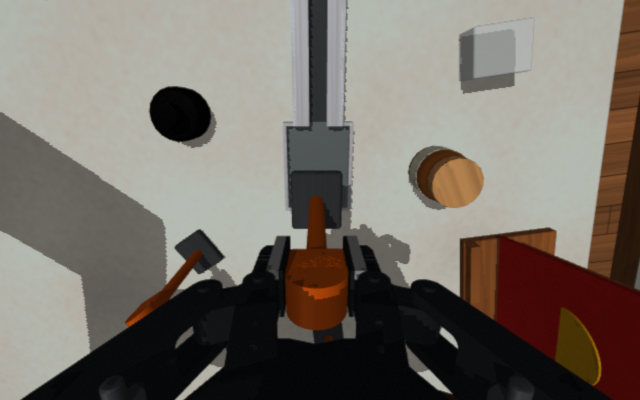

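The gripped stand hangs straight (foot at columns 292–343, rows 170–228), in line with the slot (column 319).

```bash
python3 - <<'E'
from chk import *
W=np.load("w3.npy"); z=W[...,2]
m=np.zeros(z.shape,bool); m[160:240,270:365]=1
p=W[m&(z>.115)&(z<.15)]; p=p[p[:,2]<.14]; print(len(p),np.percentile(p[:,2],[5,50,95]))
r=rect(p[:,:2]); print("foot",r,torail(np.array(r[0])/1000))
# lips: per image row
rows=[]
for v in range(2,118,3):
    q=W[v,270:365]; q=q[(q[:,2]>.017)&(q[:,2]<.026)]
    if len(q)>8: rows.append((q[:,:2].min(0)+q[:,:2].max(0))/2)
rows=np.array(rows); R=np.array([torail(a) for a in rows]); k=np.polyfit(R[:,1],R[:,0],1); print("lip mid x(y)",k,R[0],R[-1],np.std(R[:,0]-np.polyval(k,R[:,1])))
gw=W[m|True]; 
for v in range(130,168,8):
    q=W[v,275:365]; q=q[(q[:,2]>.011)&(q[:,2]<.024)]; q=np.array([torail(a) for a in q[:,:2]]); print("gapwall",q[:,1].mean().round(1),q[:,0].min(),q[:,0].max())
E
```

```text
2496 [0.12479217 0.12655247 0.12789801]
foot (array([ 591.9, -165.3]), array([51.6, 44. ]), 81.8) [  -1.  -120.6]
lip mid x(y) [-0.00243792  0.646418  ] [ 0.2 58.7] [  0.9 -53.7] 0.2414376072949891
gapwall -69.6 -39.7 41.5
gapwall -78.8 -40.0 40.8
gapwall -88.2 -39.2 41.1
gapwall -97.6 -39.4 41.4
gapwall -107.1 -39.8 41.7
```

```bash

python3 -m inch '{"dr":[[0,0,-0.02],[0,0,0],[0,0,0],[0,0,0],[0,0,0]],"offset":[[0,0.055,0],[0,0,0.9],[0,0,0.9],[0,0,0.7],[0,0,0.5]],"grip":[0,0,0,0,0]}' 
python3 -m inch '{"dr":[[0,0,0],[0,0,0],[0,0,0],[0,0,0],[0,0,0]],"offset":[[0,0,0.3],[0,0,0.2],[0,0,0.2],[0,0,0],[0,0,0]],"grip":[0,0,0,0,0]}'
python3 -m inch '{"dr":[[0,0,0],[0,0,0],[0,0,0],[0,0,0]],"offset":[[0.4,0,0],[0.4,0,0],[0.4,0,0],[0.2,0,0]],"grip":[0,0,0,0]}' 
python3 - <<'E'
from chk import *
d(rail(.0014,.141),-7.95,.2885); s=readout.read_state(); print(torail(s["tool_pos"][:2]),s["moment"])
E
```

```text
t: 7.18
tool_pos: [0.5944, -0.161, 0.3073]
eef_rot: [[0.138, 0.99, -0.002], [0.99, -0.138, 0.001], [0.0, -0.002, -1.0]]
force: [-0.9, -0.6, -3.1]
finger_gap: 0.0275
gripper_force: 40.1
t: 7.6
tool_pos: [0.5954, -0.1608, 0.2892]
eef_rot: [[0.137, 0.991, 0.001], [0.991, -0.137, -0.0], [-0.0, 0.001, -1.0]]
force: [-0.1, -0.5, -3.3]
finger_gap: 0.0271
gripper_force: 40.1
t: 7.93
tool_pos: [0.6012, -0.1168, 0.2891]
eef_rot: [[0.135, 0.991, 0.001], [0.991, -0.135, 0.001], [0.001, 0.001, -1.0]]
force: [-0.5, -0.1, -2.9]
finger_gap: 0.0274
gripper_force: 40.2
t 7.93 tcp [ 0.6012 -0.1168  0.2891] yh -7.77 tilt [0.0009 0.0008] drz 0.029 off [7.078e+00 6.000e-03 2.100e-02] gap 0.0274 F [-0.5 -0.1 -2.9] j6 1.51
[  1.5 -71.3] [ 0.10825297  0.01888948 -0.01418312]
```

```bash

python3 -m inch '{"dr":[[0,0,0.02],[0,0,0],[0,0,0],[0,0,0],[0,0,0]],"offset":[[0.47,0,0],[0.47,0,0],[0.47,0,0],[0.47,0,0],[0.47,0,0]],"grip":[0,0,0,0,0]}' 
python3 -m inch '{"dr":[[0,0,0],[0,0,0],[0,0,0],[0,0,0],[0,0,0]],"offset":[[0.47,0,0],[0.47,0,0],[0.47,0,0],[0.47,0,0],[0.47,0,0]],"grip":[0,0,0,0,0]}' |grep -E "tool|force"
python3 -m inch '{"dr":[[0,0,0],[0,0,0],[0,0,0],[0,0,0],[0,0,0]],"offset":[[0.47,0,0],[0.47,0,0],[0.47,0,0],[0.35,0,0],[0.25,0,0]],"grip":[0,0,0,0,0]}' |grep -E "tool|force"
python3 -m inch '{"dr":[[0,0,0],[0,0,0]],"offset":[[0,0,0],[0,0,0]],"grip":[0,0]}' |grep -E "tool|force"
python3 - <<'E'
from chk import *
d(rail(.0014,.141),-7.95,.2885); s=readout.read_state(); print(torail(s["tool_pos"][:2]),s["moment"])
E
```

```text
t: 8.35
tool_pos: [0.6108, -0.0476, 0.2887]
eef_rot: [[0.139, 0.99, 0.0], [0.99, -0.139, 0.0], [0.0, 0.0, -1.0]]
force: [-0.6, 1.3, -3.0]
finger_gap: 0.0279
gripper_force: 40.2
tool_pos: [0.6206, 0.022, 0.2886]
force: [0.5, 0.7, -3.3]
gripper_force: 40.2
tool_pos: [0.629, 0.0819, 0.2886]
force: [-0.5, -0.6, -2.9]
gripper_force: 40.2
tool_pos: [0.6288, 0.0806, 0.2885]
force: [-0.3, 0.5, -3.4]
gripper_force: 40.2
t 9.35 tcp [0.6288 0.0806 0.2885] yh -7.96 tilt [-0.0001 -0.0006] drz -0.002 off [0.433 0.006 0.   ] gap 0.0273 F [-0.3  0.5 -3.4] j6 1.84
[  1.2 128. ] [-0.08155824 -0.01971701  0.00462542]
```

```bash

python3 -m inch '{"dr":[[0,0,0],[0,0,0],[0,0,0],[0,0,0],[0,0,0]],"offset":[[0.25,0,0],[0.18,0,0],[0,0,0],[0,0,0.06],[0,0,0]],"grip":[0,0,0,0,0.3]}' |grep -E "tool|force"
python3 -m inch '{"dr":[[0,0,0],[0,0,0],[0,0,0],[0,0,0],[0,0,0]],"offset":[[0,0,0],[0,0,0],[0,0,-0.3],[0,0,-0.9],[0,0,-0.9]],"grip":[0.6,0.8,1,1,1]}' |grep -E "tool|force|gap"
python3 -m inch '{"dr":[[0,0,0],[0,0,-0.96],[0,0,-0.96],[0,0,-0.96],[0,0,-0.96]],"offset":[[0,0,-0.9],[0,0,-0.7],[0,0,0],[0,0,0],[0,0,0]],"grip":[1,1,1,1,1]}' |grep -E "tool|force"
python3 -m inch '{"dr":[[0,0,-0.96],[0,0,-0.97],[0,0,0],[0,0,0]],"offset":[[0,0,0],[0,0,0],[0,0,0],[0,0,0]],"grip":[1,1,1,1]}' |grep -E "tool|force"
python3 - <<'E'
from chk import *
c,T=shot("top")
for s in stands(c,T): print("stand",s[0],s[1])
d((.4186,-.2523),26.6,.28)
E
```

```text
tool_pos: [0.6308, 0.093, 0.287]
force: [0.2, 0.9, -0.4]
gripper_force: 40.5
tool_pos: [0.6299, 0.0928, 0.35]
force: [0.9, 0.8, 0.0]
finger_gap: 0.0844
gripper_force: 0.0
tool_pos: [0.6308, 0.0929, 0.3996]
force: [0.3, -0.5, 0.2]
gripper_force: 0.0
tool_pos: [0.6306, 0.093, 0.3986]
force: [-0.1, 0.3, 0.3]
gripper_force: 0.0
stand [467.  29.] (array([ 867.1, -370.2]), array([179.4,   8.3]), 89.6)
stand [470.  51.] (array([ 840.1, -400.7]), array([19. ,  6.2]), 69.9)
stand [482. 154.] (array([ 572.8, -415.1]), array([19.8, 25. ]), 88.6)
stand [481. 208.] (array([ 440.9, -404.4]), array([19.3, 24.6]), 88.0)
stand [421. 219.] (array([ 418.4, -254.3]), array([22.6, 19.3]), 22.6)
stand [597. 378.] (array([  49.1, -638.2]), array([15.9, 98.2]), 89.6)
t 10.98 tcp [0.6306 0.093  0.3984] yh 26.46 tilt [ 0.0006 -0.    ] drz -0.024 off [ -7.127 -11.473   3.946] gap 0.0854 F [-0.5  0.9  0.2] j6 1.26
```

```bash

python3 -m inch '{"dr":[[0,0,0],[0,0,0],[0,0,0],[0,0,0],[0,0,0]],"offset":[[-0.594,-0.956,0],[-0.594,-0.956,0],[-0.594,-0.956,0],[-0.594,-0.956,0],[-0.594,-0.956,0]],"grip":[1,1,1,1,1]}' |grep -E "tool"
python3 -m inch '{"dr":[[0,0,0],[0,0,0],[0,0,0],[0,0,0],[0,0,0]],"offset":[[-0.594,-0.956,0],[-0.594,-0.956,0],[-0.594,-0.956,0],[-0.594,-0.956,0],[-0.594,-0.956,0]],"grip":[1,1,1,1,1]}' |grep -E "tool"
python3 -m inch '{"dr":[[0,0,0],[0,0,0],[0,0,0],[0,0,0],[0,0,0]],"offset":[[-0.594,-0.956,0],[-0.594,-0.956,0],[0,0,0],[0,0,0],[0,0,0]],"grip":[1,1,1,1,1]}' |grep -E "tool"
cat >> chk.py <<'E'
def feet(name="wrist",save=None):
    "all foot rectangles (z 6..12.5mm, dark) and head tops seen"
    c,W=shot(name); z=W[...,2]
    if save: cv2.imwrite(save,c["pixels"])
    dark=c["pixels"].max(2)<95
    for ce,p in clusters(W,dark&(z>.006)&(z<.0125),250):
        r=rect(p[:,:2]); 
        if 35<min(r[1]) and max(r[1])<62: print("foot px",np.round(ce),r,len(p))
    for s in stands(c,W):
        if s[3]>60: print("head",s)
E
python3 - <<'E'
from chk import *
d((.4186,-.2523),26.6,.28); feet()
E
```

```text
tool_pos: [0.5413, -0.0519, 0.3981]
tool_pos: [0.453, -0.1959, 0.3983]
tool_pos: [0.4189, -0.2522, 0.398]
t 12.23 tcp [ 0.4189 -0.2522  0.398 ] yh 26.52 tilt [0.0006 0.0003] drz -0.013 off [ 2.000e-03 -9.000e-03  3.935e+00] gap 0.0852 F [ 0.8  0.6 -0.4] j6 0.57
foot px [316. 165.] (array([ 418.3, -251.4]), array([42.5, 48.3]), 25.6) 1076
foot px [281. 272.] (array([ 440.6, -404.5]), array([52.9, 44. ]), 89.3) 914
foot px [362. 313.] (array([ 573.1, -414.2]), array([51.8, 42.6]), 88.5) 784
head (array([316., 207.]), (array([ 418.8, -253.2]), array([25.9, 20.5]), 25.7), 152, 776)
```

```bash

python3 -m inch '{"dr":[[0,0,0],[0,0,0],[0,0,0],[0,0,0],[0,0,0]],"offset":[[0,0,0.9],[0,0,0.9],[0,0,0.9],[0,0,0.9],[0,0,0.33]],"grip":[1,1,1,1,1]}' |grep -E "tool"
python3 -m inch '{"dr":[[0,0,0],[0,0,0],[0,0,0],[0,0,0],[0,0,0]],"offset":[[0,0,0],[0,0,0],[0,0,0],[0,0,0],[0,0,0]],"grip":[1,0.2,0,0,0]}' 40  |grep -E "tool"
python3 -m inch '{"dr":[[0,0,0],[0,0,0],[0,0,0],[0,0,0],[0,0,0]],"offset":[[0,0,0],[0,0,0],[0,0,-0.5],[0,0,-0.9],[0,0,-0.9]],"grip":[0,0,0,0,0]}' |grep -E "tool|gap|force"
python3 -m inch '{"dr":[[0,0,0],[0,0,0.96],[0,0,0.96],[0,0,0.96],[0,0,0.96]],"offset":[[0,0,-0.9],[0,0,-0.75],[0,0,0],[0,0,0],[0,0,0]],"grip":[0,0,0,0,0]}' |grep -E "tool|gap"
python3 -m inch '{"dr":[[0,0,0.96],[0,0,0.93],[0,0,0],[0,0,0]],"offset":[[0,0,0],[0,0,0],[0,0,0],[0,0,0]],"grip":[0,0,0,0]}' |grep -E "tool|force"
python3 - <<'E'
from chk import *
d(rail(.0014,-.115),-7.95,.2885)
E
```

```text
tool_pos: [0.4182, -0.2502, 0.2766]
tool_pos: [0.4195, -0.2526, 0.2814]
tool_pos: [0.4179, -0.2519, 0.3487]
force: [0.4, -1.1, -3.6]
finger_gap: 0.0273
gripper_force: 40.5
tool_pos: [0.4186, -0.2523, 0.3988]
finger_gap: 0.0276
tool_pos: [0.4185, -0.2522, 0.3982]
force: [-0.6, -0.3, -3.3]
gripper_force: 40.5
t 14.28 tcp [ 0.4185 -0.2522  0.3982] yh -7.61 tilt [-0.0005  0.0004] drz 0.057 off [3.857 5.401 3.656] gap 0.0276 F [-0.6 -0.3 -3.3] j6 1.16
```

Move over the gap and measure the foot against the rail from the wrist camera.

```bash

python3 -m inch '{"dr":[[0,0,0.057],[0,0,0],[0,0,0],[0,0,0],[0,0,0]],"offset":[[0.643,0.9,0],[0.643,0.9,0],[0.643,0.9,0],[0.643,0.9,0],[0.643,0.9,0]],"grip":[0,0,0,0,0]}' |grep -E "tool"
python3 -m inch '{"dr":[[0,0,0],[0,0,0],[0,0,0],[0,0,0]],"offset":[[0.643,0.9,0],[0,0,0],[0,0,0],[0,0,0]],"grip":[0,0,0,0]}' |grep -E "tool"
cat >> chk.py <<'E'
def held(save=None):
    c,W=shot("wrist"); z=W[...,2]
    if save: cv2.imwrite(save,c["pixels"])
    m=np.zeros(z.shape,bool); m[140:245,260:375]=1
    p=W[m&(z>.112)&(z<.136)&(c["pixels"].max(2)<110)]; r=rect(p[:,:2]); print("held foot",r,torail(np.array(r[0])/1000),"ztop",np.median(p[:,2]).round(4),len(p))
    rows=[]
    for v in range(2,118,3):
        q=W[v,270:365]; q=q[(q[:,2]>.017)&(q[:,2]<.026)]
        if len(q)>8: rows.append((q[:,:2].min(0)+q[:,:2].max(0))/2)
    R=np.array([torail(a) for a in rows]); k=np.polyfit(R[:,1],R[:,0],1); print("lip mid x(y)",k,np.std(R[:,0]-np.polyval(k,R[:,1])),len(R))
    s=readout.read_state(); print("tcp rail",torail(s["tool_pos"][:2]))
E
python3 - <<'E'
from chk import *
d(rail(.0014,-.115),-7.95,.2885); held()
E
```

```text
tool_pos: [0.567, -0.1748, 0.3982]
tool_pos: [0.595, -0.1603, 0.3977]
t 15.03 tcp [ 0.595  -0.1603  0.3977] yh -7.99 tilt [-0.0019  0.    ] drz -0.006 off [0.007 0.    3.641] gap 0.0274 F [-1.  -0.6 -3.2] j6 1.45
held foot (array([ 594.3, -159.9]), array([52.5, 44. ]), 82.0) [   0.7 -114.9] ztop 0.1263 2565
lip mid x(y) [-0.00132746  0.61242924] 0.04631760438910573 39
tcp rail [   1.1 -115.6]
```

```bash

python3 -m inch '{"dr":[[0,0,0],[0,0,0],[0,0,0],[0,0,0],[0,0,0]],"offset":[[0,0,0.7],[0,0,0.9],[0,0,0.8],[0,0,0.6],[0,0,0.4]],"grip":[0,0,0,0,0]}' |grep -E "tool"
python3 -m inch '{"dr":[[0,0,0],[0,0,0],[0,0,0],[0,0,0],[0,0,0]],"offset":[[0,0,0.29],[0,0,0],[0,0,0],[0.2,0,0],[0.4,0,0]],"grip":[0,0,0,0,0]}'|grep -E "tool|force"
python3 -m inch '{"dr":[[0,0,0],[0,0,0],[0,0,0],[0,0,0],[0,0,0]],"offset":[[0.5,0,0],[0.5,0,0],[0.5,0,0],[0.5,0,0],[0.5,0,0]],"grip":[0,0,0,0,0]}'|grep -E "tool|force"
python3 -m inch '{"dr":[[0,0,0],[0,0,0],[0,0,0],[0,0,0],[0,0,0]],"offset":[[0.5,0,0],[0.5,0,0],[0.5,0,0],[0.5,0,0],[0.5,0,0]],"grip":[0,0,0,0,0]}'|grep -E "tool|force"
python3 -m inch '{"dr":[[0,0,0],[0,0,0],[0,0,0],[0,0,0],[0,0,0]],"offset":[[0.4,0,0],[0.4,0,0],[0.2,0,0],[0,0,0],[0,0,0]],"grip":[0,0,0,0,0]}'|grep -E "tool|force"
python3 - <<'E'
from chk import *
d(rail(.0011,.082),-7.95,.2854); print("tcp rail",torail(readout.read_state()["tool_pos"][:2]))
E
```

```text
tool_pos: [0.5935, -0.161, 0.2945]
tool_pos: [0.5983, -0.1431, 0.289]
force: [-0.3, -0.3, -2.5]
gripper_force: 41.2
tool_pos: [0.6086, -0.066, 0.2878]
force: [1.0, -0.5, -2.4]
gripper_force: 41.1
tool_pos: [0.6192, 0.0075, 0.2877]
force: [0.7, 0.5, -3.9]
gripper_force: 41.1
tool_pos: [0.6233, 0.0357, 0.2876]
force: [0.2, -0.5, -3.0]
gripper_force: 41.1
t 17.17 tcp [0.6233 0.0357 0.2876] yh -8.08 tilt [-0.0001 -0.0006] drz -0.021 off [-0.028 -0.031  0.074] gap 0.0274 F [ 0.2 -0.5 -3. ] j6 1.77
tcp rail [ 2.  82.8]
```

```bash

python3 -m inch '{"dr":[[0,0,0],[0,0,0],[0,0,0],[0,0,0],[0,0,0]],"offset":[[0,0,0.07],[0,0,0],[0,0,0],[0,0,0],[0,0,-0.3]],"grip":[0,0.3,0.6,0.8,1]}' |grep -E "tool|force"
python3 -m inch '{"dr":[[0,0,0],[0,0,0],[0,0,0],[0,0,0],[0,0,0]],"offset":[[0,0,-0.9],[0,0,-0.9],[0,0,-0.9],[0,0,-0.7],[0,0,0]],"grip":[1,1,1,1,1]}' |grep -E "tool|force|gap"
python3 -m inch '{"dr":[[0,0,-0.55],[0,0,-0.55],[0,0,0],[0,0,0]],"offset":[[0,0,0],[0,0,0],[0,0,0],[0,0,0]],"grip":[1,1,1,1]}' |grep -E "tool|force"
python3 - <<'E'
from chk import *
c,T=shot("top")
for s in stands(c,T):
  if 400<s[1][0][0]<700: print("stand",s[0],s[1],torail(s[1][0]/1000))
d((.5731,-.4142),-1.5,.28)
E
```

```text
tool_pos: [0.6226, 0.0352, 0.2935]
force: [-0.4, -0.2, -0.9]
gripper_force: 0.0
tool_pos: [0.6246, 0.0356, 0.403]
force: [1.1, -0.0, 0.3]
finger_gap: 0.0854
gripper_force: 0.0
tool_pos: [0.6231, 0.0356, 0.3966]
force: [0.8, 0.3, -0.1]
gripper_force: 0.0
stand [482. 154.] (array([ 572.8, -414.4]), array([20.3, 25.6]), 88.2) [  14.9 -369.9]
stand [481. 208.] (array([ 440.9, -404.2]), array([19.1, 24.7]), 88.0) [-117.1 -378.3]
t 18.38 tcp [0.6232 0.0356 0.3965] yh -1.59 tilt [-0.0002 -0.    ] drz -0.015 off [-15.031  -1.276   3.884] gap 0.0852 F [ 1.2  1.2 -0.3] j6 1.66
```

```bash

python3 -m inch '{"dr":[[0,0,0],[0,0,0],[0,0,0],[0,0,0],[0,0,0]],"offset":[[-0.94,-0.08,0],[-0.94,-0.08,0],[-0.94,-0.08,0],[-0.94,-0.08,0],[-0.94,-0.08,0]],"grip":[1,1,1,1,1]}' |grep -E "tool"
python3 -m inch '{"dr":[[0,0,0],[0,0,0],[0,0,0],[0,0,0],[0,0,0]],"offset":[[-0.94,-0.08,0],[-0.94,-0.08,0],[-0.94,-0.08,0],[-0.94,-0.08,0],[-0.94,-0.08,0]],"grip":[1,1,1,1,1]}' |grep -E "tool"
python3 -m inch '{"dr":[[0,0,0],[0,0,0],[0,0,0],[0,0,0],[0,0,0]],"offset":[[-0.94,-0.08,0],[-0.94,-0.08,0],[-0.94,-0.08,0],[-0.94,-0.08,0],[-0.94,-0.08,0]],"grip":[1,1,1,1,1]}' |grep -E "tool"
python3 -m inch '{"dr":[[0,0,0],[0,0,0],[0,0,0],[0,0,0]],"offset":[[-0.93,-0.08,0],[0,0,0],[0,0,0],[0,0,0]],"grip":[1,1,1,1]}' |grep -E "tool"
python3 - <<'E'
from chk import *
d((.5731,-.4142),-1.5,.28); feet()
E
```

```text
tool_pos: [0.6072, -0.1061, 0.3965]
tool_pos: [0.5915, -0.247, 0.3965]
tool_pos: [0.5758, -0.3877, 0.3964]
tool_pos: [0.573, -0.4138, 0.3961]
t 19.97 tcp [ 0.573  -0.4138  0.3961] yh -1.55 tilt [-0.0005  0.0009] drz -0.008 off [-0.012  0.004  3.872] gap 0.085 F [ 0.  -0.   0.2] j6 0.97
foot px [210. 163.] (array([ 441.3, -404.7]), array([50.9, 43.4]), 88.6) 1285
foot px [318. 166.] (array([ 573.7, -413.9]), array([50.2, 42.4]), 89.7) 1099
head (array([150., 196.]), (array([ 441.2, -404.8]), array([19.5, 24.3]), 88.2), 151, 547)
head (array([318., 208.]), (array([ 573.7, -415.3]), array([20.5, 26.5]), 88.5), 152, 807)
```

```bash

python3 -m inch '{"dr":[[0,0,0],[0,0,0],[0,0,0],[0,0,0],[0,0,0]],"offset":[[-0.02,0.01,0.9],[0,0,0.9],[0,0,0.9],[0,0,0.8],[0,0,0.35]],"grip":[1,1,1,1,1]}' |grep -E "tool"
python3 -m inch '{"dr":[[0,0,0],[0,0,0],[0,0,0],[0,0,0],[0,0,0]],"offset":[[0,0,0],[0,0,0],[0,0,0],[0,0,0],[0,0,0]],"grip":[1,0.2,0,0,0]}' 40  |grep -E "tool"
python3 -m inch '{"dr":[[0,0,0],[0,0,0],[0,0,0],[0,0,0],[0,0,0]],"offset":[[0,0,0],[0,0,0],[0,0,-0.5],[0,0,-0.9],[0,0,-0.9]],"grip":[0,0,0,0,0]}' |grep -E "tool|gap|force"
python3 -m inch '{"dr":[[0,0,0],[0,0,0.55],[0,0,0.53],[0,0,0],[0,0,0]],"offset":[[0,0,-0.9],[0,0,-0.75],[0,0,0],[0,0,0],[0,0,0]],"grip":[0,0,0,0,0]}' |grep -E "tool|gap"
python3 - <<'E'
from chk import *
d(rail(.0011,-.115),-7.95,.2885)
E
```

```text
tool_pos: [0.5727, -0.4124, 0.2776]
tool_pos: [0.574, -0.415, 0.2831]
tool_pos: [0.5726, -0.4143, 0.349]
force: [0.4, 0.4, -2.1]
finger_gap: 0.0275
gripper_force: 40.0
tool_pos: [0.5731, -0.4146, 0.3989]
finger_gap: 0.0271
t 21.68 tcp [ 0.5731 -0.4146  0.3989] yh -7.89 tilt [-0.001   0.0007] drz 0.009 off [ 8.504 -0.46   3.681] gap 0.0271 F [-0.3 -0.1 -2.4] j6 1.08
```

```bash

python3 -m inch '{"dr":[[0,0,0],[0,0,0],[0,0,0],[0,0,0],[0,0,0]],"offset":[[0.945,-0.05,0],[0.945,-0.05,0],[0.945,-0.05,0],[0.945,-0.05,0],[0.945,-0.05,0]],"grip":[0,0,0,0,0]}' |grep -E "tool"
python3 -m inch '{"dr":[[0,0,0],[0,0,0],[0,0,0],[0,0,0]],"offset":[[0.945,-0.05,0],[0.945,-0.05,0],[0.945,-0.05,0],[0.945,-0.06,0]],"grip":[0,0,0,0]}' |grep -E "tool"
python3 -m inch '{"dr":[[0,0,0],[0,0,0],[0,0,0]],"offset":[[0,0,0],[0,0,0],[0,0,0]],"grip":[0,0,0]}' |grep -E "tool|gap"
python3 - <<'E'
from chk import *
d(rail(.0014,-.115),-7.95,.2885); held("pics/w5.png")
c,T=shot("top"); cv2.imwrite("pics/t5.png",c["pixels"])
for s in stands(c,T):
  if 400<s[1][0][0]<700: print("stand",s[0],s[1],torail(s[1][0]/1000))
E
```

```text
tool_pos: [0.585, -0.2719, 0.3977]
tool_pos: [0.5944, -0.1586, 0.3978]
tool_pos: [0.5948, -0.1601, 0.3985]
finger_gap: 0.0272
t 22.68 tcp [ 0.5948 -0.1601  0.3985] yh -7.91 tilt [-0.002  -0.0001] drz 0.007 off [3.000e-03 8.000e-03 3.667e+00] gap 0.0272 F [-0.4  0.8 -2.8] j6 1.45
held foot (array([ 593.8, -159.3]), array([51.2, 44. ]), 82.1) [ 1.000e-01 -1.144e+02] ztop 0.1259 2532
lip mid x(y) [-0.00091319  0.57697429] 0.1923680320238653 39
tcp rail [   1.3 -115.6]
stand [277. 135.] (array([627.5,  87.7]), array([19.6, 25.9]), 87.3) [ -1.1 134.9]
stand [300. 138.] (array([620.9,  31.5]), array([19.6, 25.5]), 80.7) [ 0.3 78.3]
stand [378. 148.] (array([ 591.1, -156.6]), array([9. , 2.3]), 21.6) [  -3.  -112.1]
stand [484. 208.] (array([ 440.8, -406.9]), array([14.1, 24.8]), 86.5) [-116.8 -381. ]
```

View pics/w5.png

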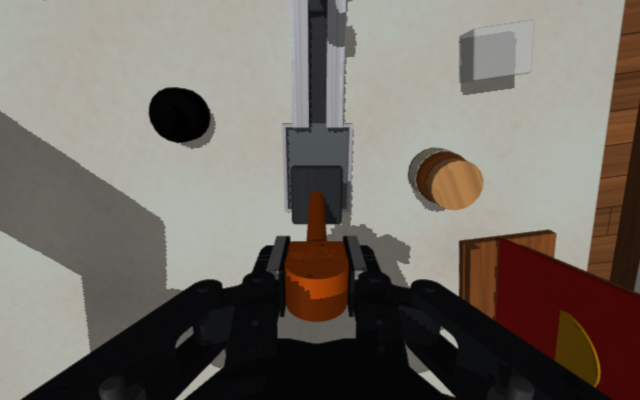

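Stands 1 and 2 stand in the channel (top view, rail y about 135 and 78). The third is held straight over the gap, with its foot at columns 291–342.

```bash

python3 -m inch '{"dr":[[0,0,0],[0,0,0],[0,0,0],[0,0,0],[0,0,0]],"offset":[[0,0.017,0.7],[0,0,0.9],[0,0,0.8],[0,0,0.6],[0,0,0.4]],"grip":[0,0,0,0,0]}' |grep -E "tool"
python3 -m inch '{"dr":[[0,0,0],[0,0,0],[0,0,0],[0,0,0],[0,0,0]],"offset":[[0,0,0.28],[0,0,0],[0,0,0],[0.2,0,0],[0.4,0,0]],"grip":[0,0,0,0,0]}'|grep -E "tool|force"
python3 -m inch '{"dr":[[0,0,0],[0,0,0],[0,0,0],[0,0,0],[0,0,0]],"offset":[[0.5,0,0],[0.5,0,0],[0.5,0,0],[0.5,0,0],[0.5,0,0]],"grip":[0,0,0,0,0]}'|grep -E "tool|force"
python3 -m inch '{"dr":[[0,0,0],[0,0,0],[0,0,0],[0,0,0],[0,0,0]],"offset":[[0.5,0,0],[0.5,0,0],[0.4,0,0],[0.2,0,0],[0,0,0]],"grip":[0,0,0,0,0]}'|grep -E "tool|force"
python3 -m inch '{"dr":[[0,0,0],[0,0,0]],"offset":[[0,0,0],[0,0,0]],"grip":[0,0]}'|grep -E "tool|force"
python3 - <<'E'
from chk import *
d(rail(.0014,.0255),-7.95,.2866); print("tcp rail",torail(readout.read_state()["tool_pos"][:2]))
E
```

```text
tool_pos: [0.5946, -0.1612, 0.295]
tool_pos: [0.5986, -0.1429, 0.2903]
force: [-0.6, 0.1, -2.9]
gripper_force: 40.2
tool_pos: [0.6078, -0.0701, 0.2882]
force: [-5.6, -44.8, -7.4]
gripper_force: 41.9
tool_pos: [0.6157, -0.0182, 0.2898]
force: [0.3, -0.3, -0.3]
gripper_force: 0.0
tool_pos: [0.6153, -0.02, 0.2895]
force: [-0.7, 0.0, 0.9]
gripper_force: 0.0
t 24.62 tcp [ 0.6153 -0.02    0.2895] yh -7.93 tilt [0.0005 0.0001] drz 0.004 off [-0.033 -0.017  0.097] gap 0.0001 F [-0.7  0.   0.9] j6 1.68
tcp rail [ 1.9 26.5]
```

```bash
python3 - <<'E'
from chk import *
c,W=shot("scene"); im=c["pixels"][130:300,170:390]; 
w,_=shot("wrist"); a=cv2.resize(im,(660,510)); cv2.imwrite("pics/s6.png",a); cv2.imwrite("pics/w6.png",w["pixels"])
c,T=shot("top")
for s in stands(c,T):
  if 400<s[1][0][0]<700: print("stand",s[0],s[1],s[2],torail(s[1][0]/1000))
E
```

```text
stand [277. 135.] (array([627.6,  87.7]), array([20.1, 25.8]), 88.3) 156 [ -1.  134.9]
stand [481. 208.] (array([ 440.8, -404. ]), array([19. , 24.6]), 89.7) 153 [-117.2 -378.1]
```

View pics/s6.png

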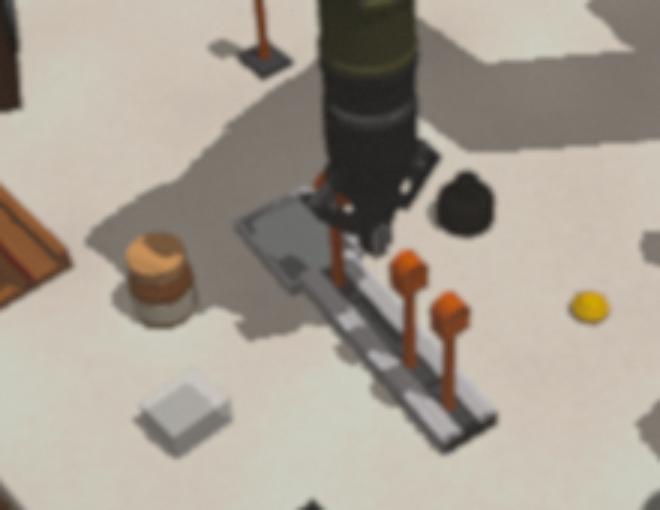

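View pics/w6.png

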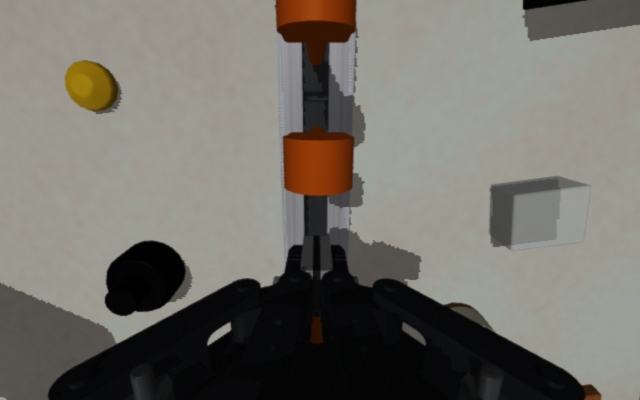

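Stands 1 and 2 are fine. Stand 3 caught at the channel mouth and slipped out of the fingers (post at about 335,250 in the crop). I'll rise and look.

```bash

python3 -m inch '{"dr":[[0,0,0],[0,0,0],[0,0,0],[0,0,0],[0,0,0]],"offset":[[0.1,0,-0.2],[0,0,-0.7],[0,0,-0.9],[0,0,-0.9],[0,0,-0.9]],"grip":[0,0,0,0,0]}' |grep -E "tool|force"
python3 -m inch '{"dr":[[0,0,0],[0,0,0],[0,0,0],[0,0,0],[0,0,0]],"offset":[[-1,0,0],[-1,0,0],[-1,0,0],[-1,0,0],[0,0,0]],"grip":[1,1,1,1,1]}' |grep -E "tool|force"
python3 -m inch '{"dr":[[0,0,0],[0,0,0],[0,0,0]],"offset":[[-0.5,0,0],[0,0,0],[0,0,0]],"grip":[1,1,1]}' |grep -E "tool|force"
python3 - <<'E'
from chk import *
c,W=shot("wrist"); cv2.imwrite("pics/w7.png",c["pixels"]); np.save("w7.npy",W)
for s in stands(c,W):
  if s[3]>60:print("w",s,torail(s[1][0]/1000))
c,T=shot("top")
for s in stands(c,T):
  if 400<s[1][0][0]<700: print("stand",s[0],s[1],s[2],torail(s[1][0]/1000))
E
```

```text
tool_pos: [0.6154, -0.0176, 0.3987]
force: [0.3, -0.5, 0.4]
gripper_force: 0.0
tool_pos: [0.5982, -0.1408, 0.3978]
force: [0.1, 0.2, -0.0]
gripper_force: 0.0
tool_pos: [0.5969, -0.1515, 0.3973]
force: [1.0, 1.2, 0.0]
gripper_force: 0.0
w (array([314., 117.]), (array([603.7, -85.5]), array([19.3, 25.2]), 82.0), 156, 980) [ -0.4 -40. ]
stand [277. 135.] (array([628. ,  87.7]), array([19.5, 26.6]), 86.0) 157 [ -0.6 134.9]
stand [300. 138.] (array([621.3,  31.3]), array([19.3, 26.6]), 81.6) 158 [ 0.7 78.2]
stand [348. 144.] (array([603.8, -85.5]), array([18.9, 26.8]), 82.2) 158 [ -0.3 -39.9]
stand [483. 208.] (array([ 440.8, -405.4]), array([17.3, 24.7]), 88.1) 152 [-117.  -379.5]
```

View pics/w7.png

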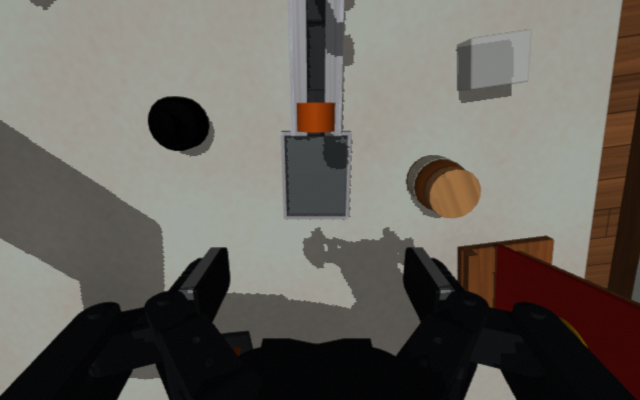

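Stand 3 is upright (head at 316,117), almost wholly in the channel: its rear top edge caught the lip mouth. I'll regrip it standing on the floor and slide it flat.

```bash
python3 - <<'E'
from chk import *
d(rail(.0005,-.0390),-7.95,.287)
E
```

```text
t 25.95 tcp [ 0.597  -0.1506  0.3973] yh -7.93 tilt [0.0001 0.0004] drz 0.003 off [ 2.212 -0.048  3.675] gap 0.0854 F [-0.8 -0.   0.9] j6 1.46
```

```bash

python3 -m inch '{"dr":[[0,0,0],[0,0,0],[0,0,0],[0,0,0],[0,0,0]],"offset":[[0.9,-0.02,0],[0.9,-0.02,0],[0.41,-0.01,0],[0,0,0.6],[0,0,0.9]],"grip":[1,1,1,1,1]}' |grep -E "tool|force"
python3 -m inch '{"dr":[[0,0,0],[0,0,0],[0,0,0],[0,0,0],[0,0,0]],"offset":[[0,0,0.9],[0,0,0.7],[0,0,0.57],[0,0,0],[0,0,0]],"grip":[1,1,1,1,1]}' |grep -E "tool|force"
python3 -m inch '{"dr":[[0,0,0],[0,0,0],[0,0,0],[0,0,0],[0,0,0]],"offset":[[0,0,0],[0,0,0],[0,0,0],[0,0,0],[0,0,0]],"grip":[0.2,0,0,0,0]}' 50 |grep -E "tool|force|gap"
python3 -m inch '{"dr":[[0,0,0],[0,0,0],[0,0,0],[0,0,0],[0,0,0]],"offset":[[0.1,0,0],[0.15,0,0],[0.15,0,0],[0.15,0,0],[0.15,0,0]],"grip":[0,0,0,0,0]}' |grep -E "tool|force|gap"
python3 - <<'E'
from chk import *
d(rail(.0005,.0255),-7.95,.287); print("tcp rail",torail(readout.read_state()["tool_pos"][:2]))
E
```

```text
tool_pos: [0.6061, -0.0836, 0.3547]
force: [0.3, -1.1, -1.0]
gripper_force: 0.0
tool_pos: [0.6042, -0.0847, 0.2865]
force: [0.9, -0.3, 0.9]
gripper_force: 0.0
tool_pos: [0.605, -0.0855, 0.2881]
force: [1.4, 0.0, 0.9]
finger_gap: 0.0272
gripper_force: 50.1
tool_pos: [0.6079, -0.0675, 0.289]
force: [-3.7, -26.3, 9.9]
finger_gap: 0.0272
gripper_force: 52.0
t 27.62 tcp [ 0.6079 -0.0675  0.289 ] yh -8.1 tilt [ 0.0016 -0.0123] drz -0.025 off [ 1.569 -0.021  0.065] gap 0.0272 F [ -3.7 -26.3   9.9] j6 1.6
tcp rail [  1.2 -21.6]
```

```bash

python3 -m inch '{"dr":[[0,0,0],[0,0,0],[0,0,0]],"offset":[[-0.2,0,0],[-0.2,0,0],[0,0,0]],"grip":[0,0,0]}' |grep -E "tool|force|gap"
python3 - <<'E'
from chk import *
d(rail(.0005,.0255),-7.95,.287); print("tcp rail",torail(readout.read_state()["tool_pos"][:2]))
c,W=shot("wrist"); a=c["pixels"]
c,S=shot("scene"); b=c["pixels"][165:290,225:345]
cv2.imwrite("pics/m8.png",np.hstack([cv2.resize(a[:,160:480],(320,400)),cv2.resize(b,(384,400),interpolation=cv2.INTER_CUBIC)]))
np.save("s8.npy",S); np.save("w8.npy",W)
E
```

```text
tool_pos: [0.6065, -0.0766, 0.2884]
force: [-0.7, 1.0, 8.0]
finger_gap: 0.0272
gripper_force: 51.7
t 27.87 tcp [ 0.6065 -0.0766  0.2884] yh -8.0 tilt [0.0028 0.0015] drz -0.009 off [ 1.873 -0.017  0.045] gap 0.0272 F [-0.7  1.   8. ] j6 1.58
tcp rail [  1.1 -30.7]
```

View pics/m8.png

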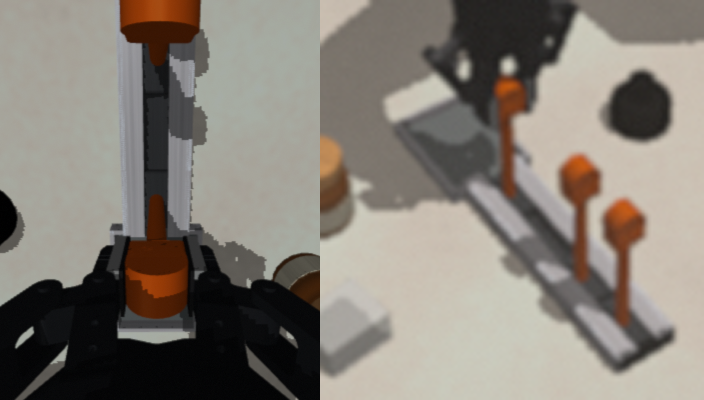

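The slot shows foot edges at rows 95 and 170; I'll get the height profile along it.

```bash
python3 - <<'E'
from chk import *
W=np.load("w8.npy")
for u in (310,320,):
  print([(v,*(torail(W[v,u,:2])[[1]]),round(W[v,u,2]*1000,1)) for v in range(60,200,5)])
for v in (140,160,185): print(v,[(u,torail(W[v,u,:2])[0],round(W[v,u,2]*1000,1)) for u in range(270,362,5)])
W=np.load("s8.npy"); z=W[...,2]
q=W[190:270,250:330].reshape(-1,3); R=np.c_[np.array([torail(a) for a in q[:,:2]]),q[:,2]*1000]
R=R[(abs(R[:,0])<7)&(R[:,2]<20)&(R[:,2]>-2)]
for y in range(-120,170,8):
  b=R[abs(R[:,1]-y)<4]
  if len(b): print(y,len(b),np.round(np.percentile(b[:,2],[10,50,90]),1),end="; ")
E
```

```text
[(60, np.float64(76.9), np.float64(13.8)), (65, np.float64(73.3), np.float64(15.0)), (70, np.float64(70.2), np.float64(11.5)), (75, np.float64(66.3), np.float64(14.6)), (80, np.float64(62.8), np.float64(13.7)), (85, np.float64(59.2), np.float64(13.5)), (90, np.float64(55.5), np.float64(14.4)), (95, np.float64(52.2), np.float64(4.4)), (100, np.float64(48.4), np.float64(3.3)), (105, np.float64(44.5), np.float64(4.3)), (110, np.float64(40.6), np.float64(4.2)), (115, np.float64(36.6), np.float64(2.4)), (120, np.float64(32.6), np.float64(3.5)), (125, np.float64(28.6), np.float64(4.9)), (130, np.float64(24.6), np.float64(4.8)), (135, np.float64(20.4), np.float64(4.0)), (140, np.float64(16.2), np.float64(3.7)), (145, np.float64(12.0), np.float64(3.4)), (150, np.float64(7.9), np.float64(4.2)), (155, np.float64(3.7), np.float64(4.8)), (160, np.float64(-0.6), np.float64(4.8)), (165, np.float64(-5.1), np.float64(3.8)), (170, np.float64(-8.1), np.float64(10.9)), (175, np.float64(-11.6), np.float64(14.5)), (180, np.float64(-15.9), np.float64(14.4)), (185, np.float64(-20.2), np.float64(14.7)), (19
[... 3824 characters left out ...]
0 [2.8 4.8 6.2]; -80 11 [2.3 4.4 9. ]; -72 6 [1.9 4.2 5.8]; -64 1 [12. 12. 12.]; -56 7 [12.7 14.1 17.9]; -48 6 [12.2 13.5 15.1]; -32 8 [12.9 14.3 18.6]; -24 11 [12.2 13.9 16.9]; -16 9 [11.4 13.5 16.2]; -8 18 [ 3.8  8.3 14.9]; 0 6 [3.4 5.1 6.3]; 8 7 [2.6 3.5 7.4]; 16 10 [1.3 5.  7.1]; 24 9 [2.2 4.4 5.4]; 32 7 [1.7 4.1 6. ]; 40 10 [3.1 4.2 6.7]; 48 3 [4.3 4.3 5.5]; 56 7 [12.  12.9 14.6]; 64 3 [11.5 12.3 15.6]; 72 1 [15.9 15.9 15.9]; 80 6 [12.2 15.7 18.4]; 88 13 [11.8 15.4 18.6]; 96 11 [13.7 14.5 15.7]; 104 14 [ 8.7 12.  15.6]; 112 7 [11.4 12.8 14.6]; 120 8 [12.1 13.9 15.6]; 128 1 [13.3 13.3 13.3]; 136 2 [14.9 16.3 17.7]; 144 16 [12.7 15.1 15.8]; 152 11 [12.3 15.2 16.2]; 160 1 [14.1 14.1 14.1];
```

There's no obstacle. Pushing from the head with a pivoting grip pitches the foot and wedges it between floor and lips. I'll regrip across the ±y flats, which holds the pitch, and slide it lifted clear of the floor.

```bash

python3 -m inch '{"dr":[[0,0,0],[0,0,0],[0,0,0],[0,0,0],[0,0,0]],"offset":[[0,0,0],[0,0,0],[0,0,0],[0,0,-0.5],[0,0,-0.9]],"grip":[0.4,0.8,1,1,1]}' |grep -E "tool|force"
python3 -m inch '{"dr":[[0,0,0],[0,0,0],[0,0,0],[0,0,-1],[0,0,-1]],"offset":[[0,0,-0.9],[0,0,-0.9],[0,0,-0.5],[0,0,0],[0,0,0]],"grip":[1,1,1,1,1]}' |grep -E "tool|force"
python3 -m inch '{"dr":[[0,0,-1],[0,0,-1],[0,0,-1],[0,0,-1],[0,0,-1]],"offset":[[0,0,0],[0,0,0],[0,0,0],[0,0,0],[0,0,0]],"grip":[1,1,1,1,1]}' |grep -E "tool|force"
python3 -m inch '{"dr":[[0,0,-1],[0,0,-1],[0,0,-1],[0,0,-1],[0,0,-1]],"offset":[[0,0,0],[0,0,0],[0,0,0],[0,0,0],[0,0,0]],"grip":[1,1,1,1,1]}' |grep -E "tool|force"
python3 -m inch '{"dr":[[0,0,-1],[0,0,-1],[0,0,-1],[0,0,0],[0,0,0]],"offset":[[0,0,0],[0,0,0],[0,0,0],[0,0,0],[0,0,0]],"grip":[1,1,1,1,1]}' |grep -E "tool|force"
python3 - <<'E'
from chk import *
c,W=shot("wrist"); cv2.imwrite("pics/w9.png",c["pixels"]); np.save("w9.npy",W)
for s in stands(c,W):
  if s[3]>60:print("w",s,torail(s[1][0]/1000))
c,T=shot("top")
for s in stands(c,T):
  if 400<s[1][0][0]<700: print("stand",s[0],s[1],s[2],torail(s[1][0]/1000))
d(rail(.0005,-.0335),82.05,.287)
E
```

```text
tool_pos: [0.6041, -0.0761, 0.3257]
force: [0.0, -0.5, -0.9]
gripper_force: 0.0
tool_pos: [0.6062, -0.0764, 0.3993]
force: [-0.3, 0.2, -0.9]
gripper_force: 0.0
tool_pos: [0.6056, -0.0763, 0.3975]
force: [-0.2, 0.0, -0.8]
gripper_force: 0.0
tool_pos: [0.6056, -0.0763, 0.3975]
force: [0.2, -1.1, 0.4]
gripper_force: 0.0
tool_pos: [0.6057, -0.0764, 0.3976]
force: [0.2, 0.6, -0.3]
gripper_force: 0.0
w (array([311., 204.]), (array([604.2, -80.1]), array([19.1, 24.7]), 81.6), 155, 787) [ -0.7 -34.5]
w (array([534., 204.]), (array([628.4,  88.5]), array([21.6, 25.5]), 81.0), 156, 817) [ -0.3 135.8]
w (array([459., 206.]), (array([621. ,  32.1]), array([20.2, 24.9]), 82.1), 156, 821) [ 0.3 78.9]
stand [277. 135.] (array([628.3,  87.7]), array([19.8, 26.5]), 84.2) 158 [ -0.3 135. ]
stand [300. 138.] (array([621.3,  31.7]), array([19.3, 26.3]), 84.2) 158 [ 0.6 78.6]
stand [481. 208.] (array([ 440.9, -404.6]), array([19.9, 25.1]), 86.5) 154 [-117.1 -378.7]
t 30.15 tcp [ 0.6058 -0.0764  0.3978] yh 81.89 tilt [-0.0005  0.0001] drz -0.027 off [-0.005 -0.094  3.694] gap 0.0854 F [-0.9  0.  -0.3] j6 0.02
```

```bash

python3 -m inch '{"dr":[[0,0,-0.02],[0,0,0],[0,0,0],[0,0,0],[0,0,0]],"offset":[[0,-0.11,0],[0,0,0.9],[0,0,0.9],[0,0,0.9],[0,0,0.6]],"grip":[1,1,1,1,1]}' |grep -E "tool|force"
python3 -m inch '{"dr":[[0,0,0],[0,0,0],[0,0,0],[0,0,0],[0,0,0]],"offset":[[0,0,0.39],[0,0,0],[0,0,0],[0,0,0],[0,0,0]],"grip":[1,1,0.5,0,0]}' 50 |grep -E "tool|force"
python3 -m inch '{"dr":[[0,0,0],[0,0,0],[0,0,0],[0,0,0],[0,0,0]],"offset":[[0,0,0],[0,0,0],[0,0,0],[0,0,0],[0,0,-0.05]],"grip":[0,0,0,0,0]}' |grep -E "tool|force|gap"
python3 -m inch '{"dr":[[0,0,0],[0,0,0],[0,0,0],[0,0,0],[0,0,0]],"offset":[[0,0,0],[0,0,0],[0,0.1,0],[0,0.2,0],[0,0,0]],"grip":[0,0,0,0,0]}' |grep -E "tool|force|gap"
python3 - <<'E'
from chk import *
s=readout.read_state();print(s["moment"])
d(rail(.0005,.0245),81.97,.287); print("tcp rail",torail(readout.read_state()["tool_pos"][:2]))
E
```

```text
tool_pos: [0.6045, -0.0799, 0.2966]
force: [-0.2, -0.2, -0.5]
gripper_force: 0.0
tool_pos: [0.6062, -0.0799, 0.2891]
force: [0.1, 1.6, -0.1]
gripper_force: 0.0
tool_pos: [0.6053, -0.0798, 0.2889]
force: [0.9, -0.3, -2.4]
finger_gap: 0.0192
gripper_force: 48.8
tool_pos: [0.6066, -0.0697, 0.2885]
force: [0.0, 0.3, -1.8]
finger_gap: 0.0194
gripper_force: 49.1
[-0.00076644  0.02138281  0.02534164]
t 31.82 tcp [ 0.6066 -0.0697  0.2885] yh 82.19 tilt [-0.0006  0.0011] drz 0.037 off [-0.009  1.615  0.051] gap 0.0194 F [ 0.   0.3 -1.8] j6 0.02
tcp rail [  0.2 -23.9]
```

It slides freely now. Finish the slide, release, and go to the last stand.

```bash

python3 -m inch '{"dr":[[0,0,0.03],[0,0,0],[0,0,0],[0,0,0],[0,0,0]],"offset":[[0,0.2,0],[0,0.25,0],[0,0.25,0],[0,0.25,0],[0,0.25,0]],"grip":[0,0,0,0,0]}' |grep -E "tool|force"
python3 -m inch '{"dr":[[0,0,0],[0,0,0],[0,0,0],[0,0,0],[0,0,0]],"offset":[[0,0.25,0],[0,0.17,0],[0,0,0],[0,0,0.06],[0,0,0]],"grip":[0,0,0,0,0]}' |grep -E "tool|force"
python3 -m inch '{"dr":[[0,0,0],[0,0,0],[0,0,0],[0,0,0],[0,0,0]],"offset":[[0,0,0],[0,0,0],[0,0,-0.3],[0,0,-0.9],[0,0,-0.9]],"grip":[0.4,0.4,0.45,0.45,0.45]}' |grep -E "tool|force|gap"
python3 -m inch '{"dr":[[0,0,0],[0,0,0],[0,0,-0.6],[0,0,-0.57],[0,0,0]],"offset":[[0,0,-0.9],[0,0,-0.7],[0,0,0],[0,0,0],[0,0,0]],"grip":[0.45,1,1,1,1]}' |grep -E "tool|force"
python3 - <<'E'
from chk import *
c,W=shot("wrist"); np.save("w10.npy",W)
for s in stands(c,W):
  if s[3]>60:print("w",s[:3],torail(s[1][0]/1000))
c,T=shot("top")
for s in stands(c,T):
  if 400<s[1][0][0]<700: print("stand",s[0],s[1],s[2],torail(s[1][0]/1000))
d((.4409,-.4047),89,.282)
E
```

```text
tool_pos: [0.6118, -0.0342, 0.2889]
force: [-0.1, 0.2, -2.2]
gripper_force: 49.0
tool_pos: [0.6137, -0.0225, 0.2883]
force: [-0.7, 2.0, 4.9]
gripper_force: 50.2
tool_pos: [0.6127, -0.023, 0.35]
force: [1.2, -0.4, 1.0]
finger_gap: 0.0381
gripper_force: 0.0
tool_pos: [0.6135, -0.023, 0.3994]
force: [0.2, 0.1, 0.6]
gripper_force: 0.0
w (array([317., 199.]), (array([610.1, -21.7]), array([19.6, 20.3]), 82.4), 156) [-3.  24.1]
w (array([387., 212.]), (array([621.3,  32. ]), array([19.6, 25.4]), 82.6), 156) [ 0.6 78.9]
w (array([459., 220.]), (array([628.1,  88.6]), array([20.2, 25.9]), 81.0), 156) [ -0.6 135.9]
stand [277. 135.] (array([628.1,  87.5]), array([19.8, 27.1]), 85.4) 156 [ -0.4 134.8]
stand [481. 208.] (array([ 440.9, -404.2]), array([19.4, 24.9]), 87.7) 152 [-117.1 -378.3]
t 33.58 tcp [ 0.6133 -0.0229  0.3984] yh 88.87 tilt [ 0.0001 -0.0001] drz -0.021 off [  5.524 -12.826   3.879] gap 0.0855 F [ 0.3  0.7 -0.7] j6 -0.02
```

```bash

python3 -m inch '{"dr":[[0,0,0],[0,0,0],[0,0,0],[0,0,0],[0,0,0]],"offset":[[0.395,-0.916,0],[0.395,-0.916,0],[0.395,-0.916,0],[0.395,-0.916,0],[0.395,-0.916,0]],"grip":[1,1,1,1,1]}' |grep -E "tool"
python3 -m inch '{"dr":[[0,0,0],[0,0,0],[0,0,0],[0,0,0],[0,0,0]],"offset":[[0.395,-0.916,0],[0.395,-0.916,0],[0.395,-0.916,0],[0.395,-0.916,0],[0.395,-0.916,0]],"grip":[1,1,1,1,1]}' |grep -E "tool"
python3 -m inch '{"dr":[[0,0,0],[0,0,0],[0,0,0],[0,0,0],[0,0,0]],"offset":[[0.395,-0.916,0],[0.395,-0.916,0],[0.395,-0.916,0],[0.395,-0.916,0],[0,0,0]],"grip":[1,1,1,1,1]}' |grep -E "tool"
python3 -m inch '{"dr":[[0,0,0],[0,0,0]],"offset":[[0,0,0],[0,0,0]],"grip":[1,1]}' |grep -E "tool"
python3 - <<'E'
from chk import *
feet()
d((.4409,-.4047),89,.282)
E
```

```text
tool_pos: [0.5509, -0.1601, 0.3979]
tool_pos: [0.489, -0.2966, 0.3979]
tool_pos: [0.4385, -0.4084, 0.3977]
tool_pos: [0.4406, -0.4042, 0.3978]
foot px [315. 166.] (array([ 440.2, -405.3]), array([50.8, 44.2]), 89.1) 1164
head (array([314., 200.]), (array([ 436.7, -405.1]), array([18.9, 19.3]), 89.1), 152, 611)
t 35.05 tcp [ 0.4409 -0.4037  0.3979] yh 88.98 tilt [-0.0004  0.0008] drz -0.003 off [-2.000e-03 -3.300e-02  3.863e+00] gap 0.0852 F [-0.6 -0.3 -0. ] j6 -0.72
```

```bash

python3 -m inch '{"dr":[[0,0,0],[0,0,0],[0,0,0],[0,0,0],[0,0,0]],"offset":[[0,-0.04,0.9],[0,0,0.9],[0,0,0.9],[0,0,0.8],[0,0,0.36]],"grip":[1,1,1,1,1]}' |grep -E "tool"
python3 -m inch '{"dr":[[0,0,0],[0,0,0],[0,0,0],[0,0,0],[0,0,0]],"offset":[[0,0,0],[0,0,0],[0,0,0],[0,0,0],[0,0,0]],"grip":[1,0.2,0,0,0]}' 50  |grep -E "tool"
python3 -m inch '{"dr":[[0,0,0],[0,0,0],[0,0,0],[0,0,0],[0,0,0]],"offset":[[0,0,0],[0,0,0],[0,0,-0.5],[0,0,-0.9],[0,0,-0.9]],"grip":[0,0,0,0,0]}' |grep -E "tool|gap|force"
python3 -m inch '{"dr":[[0,0,0],[0,0,0.59],[0,0,0.58],[0,0,0],[0,0,0]],"offset":[[0,0,-0.9],[0,0,-0.7],[0,0,0],[0,0,0],[0,0,0]],"grip":[0,0,0,0,0]}' |grep -E "tool|gap"
python3 - <<'E'
from chk import *
d(rail(.0007,-.115),82.0,.2885)
E
```

```text
tool_pos: [0.4403, -0.4034, 0.2791]
tool_pos: [0.4412, -0.406, 0.2839]
tool_pos: [0.4399, -0.4051, 0.3507]
force: [1.0, -1.3, -2.1]
finger_gap: 0.0197
gripper_force: 49.4
tool_pos: [0.4404, -0.4055, 0.3988]
finger_gap: 0.0196
t 36.72 tcp [ 0.4404 -0.4055  0.3988] yh 82.05 tilt [-0.0007  0.0006] drz 0.008 off [-3.943  8.818  3.677] gap 0.0196 F [ 0.4 -0.1 -2.3] j6 -0.61
```

```bash

python3 -m inch '{"dr":[[0,0,0],[0,0,0],[0,0,0],[0,0,0],[0,0,0]],"offset":[[-0.394,0.882,0],[-0.394,0.882,0],[-0.394,0.882,0],[-0.394,0.882,0],[-0.394,0.882,0]],"grip":[0,0,0,0,0]}' |grep -E "tool"
python3 -m inch '{"dr":[[0,0,0],[0,0,0],[0,0,0],[0,0,0],[0,0,0]],"offset":[[-0.394,0.882,0],[-0.394,0.882,0],[-0.394,0.882,0],[-0.394,0.882,0],[-0.394,0.882,0]],"grip":[0,0,0,0,0]}' |grep -E "tool"
python3 -m inch '{"dr":[[0,0,0],[0,0,0],[0,0,0]],"offset":[[0,0,0],[0,0,0],[0,0,0]],"grip":[0,0,0]}' |grep -E "tool|gap"
python3 - <<'E'
from chk import *
d(rail(.0007,-.115),82.0,.2885)
c,W=shot("wrist"); cv2.imwrite("pics/w11.png",c["pixels"]); np.save("w11.npy",W); z=W[...,2]
m=np.zeros(z.shape,bool); m[120:245,230:400]=1
p=W[m&(z>.112)&(z<.136)&(c["pixels"].max(2)<110)]; r=rect(p[:,:2]); print("held foot",r,torail(np.array(r[0])/1000),np.median(p[:,2]),len(p))
rows=[]
for u in range(380,560,3):
    q=W[100:290,u]; q=q[(q[:,2]>.017)&(q[:,2]<.026)]
    if len(q)>8: rows.append(torail((q[:,:2].min(0)+q[:,:2].max(0))/2))
R=np.array(rows); k=np.polyfit(R[:,1],R[:,0],1); print(k,len(R),np.std(R[:,0]-np.polyval(k,R[:,1])))
E
```

```text
tool_pos: [0.5176, -0.2815, 0.3977]
tool_pos: [0.5948, -0.1587, 0.3976]
tool_pos: [0.5942, -0.1601, 0.398]
finger_gap: 0.0192
t 37.8 tcp [ 0.5942 -0.1601  0.398 ] yh 82.04 tilt [-0.0026  0.0001] drz 0.006 off [-0.004  0.005  3.649] gap 0.0192 F [ 0.9 -0.8 -2.4] j6 -0.12
held foot (array([ 591.9, -159. ]), array([52. , 43.2]), 82.3) [  -1.8 -114.4] 0.12468154265541546 2609
[  0.24808353 -10.03103515] 60 22.398938263117113
```

View pics/w11.png

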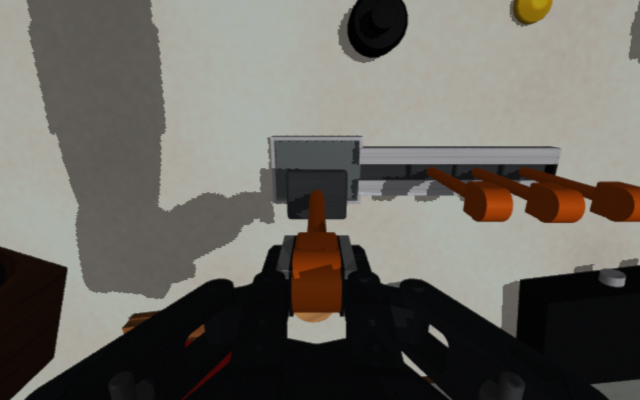

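The fourth stand is held over the gap (foot at 288–347, rows 170–218); the other three stand in the channel.

```bash
python3 - <<'E'
from chk import *
W=np.load("w11.npy")
for u in range(364,420,6):
    q=W[140:205,u]; q=q[(q[:,2]>.017)&(q[:,2]<.0245)]; r=np.array([torail(a) for a in q[:,:2]]); s=W[150:190,u]; s=s[(s[:,2]<.009)]; t=np.array([torail(a)[0] for a in s[:,:2]]) if len(s) else np.array([0])
    print(u,r[:,1].mean().round(),r[:,0].min(),r[:,0].max(),"slot",t.min(),t.max())
q=W[130:165,285:350].reshape(-1,3); r=np.array([torail(a) for a in q[:,:2]]); b=r[(q[:,2]>.011)&(q[:,2]<.02)]; print("near wall",np.percentile(b[:,0],[2,50,98]))
q=W[168:222,285:350]; p=q[(q[...,2]>.115)&(q[...,2]<.13)]; r=np.array([torail(a) for a in p[:,:2]]); print(np.percentile(r[:,0],[1,99]),np.percentile(r[:,1],[1,99]))
A=np.c_[r,np.ones(len(r))]; print("slopes z/x, z/y",np.linalg.lstsq(A,p[:,2]*1000,rcond=None)[0])
E
```

```text
364 -58.0 -28.2 27.7 slot -6.3 12.7
370 -51.0 -28.1 27.4 slot -6.1 12.7
376 -44.0 -28.1 27.7 slot -6.3 12.9
382 -37.0 -28.1 27.4 slot -6.1 12.7
388 -30.0 -28.1 27.0 slot -6.4 12.9
394 -22.0 -28.2 27.4 slot -6.2 12.9
400 -15.0 -28.1 27.2 slot -6.3 13.0
406 -8.0 -28.0 27.5 slot -6.4 12.7
412 -1.0 -28.4 27.5 slot 0 0
418 6.0 -28.2 27.4 slot 0 0
near wall [-40.9 -39.  -37.7]
[-23.2  19.1] [-139.6  -89. ]
slopes z/x, z/y [2.57132806e-02 3.39608607e-03 1.24988901e+02]
```

```bash

python3 -m inch '{"dr":[[0,0,0],[0,0,0],[0,0,0],[0,0,0],[0,0,0]],"offset":[[-0.053,0,0.7],[0,0,0.9],[0,0,0.8],[0,0,0.6],[0,0,0.4]],"grip":[0,0,0,0,0]}' |grep -E "tool"
python3 -m inch '{"dr":[[0,0,0],[0,0,0],[0,0,0],[0,0,0],[0,0,0]],"offset":[[0,0,0.2],[0,0,0.13],[0,0,0],[0,0,0],[0,0,0]],"grip":[0,0,0,0,0.4]}'|grep -E "tool|force"
python3 -m inch '{"dr":[[0,0,0],[0,0,0],[0,0,0],[0,0,0],[0,0,0]],"offset":[[0,0,0],[0,0,0],[0,0,0],[0,0,0],[0,0,0]],"grip":[0.4,0.4,0,0,0]}' 50|grep -E "tool|force"
python3 -m inch '{"dr":[[0,0,0],[0,0,0],[0,0,0],[0,0,0],[0,0,0]],"offset":[[0,0,0],[0,0,0],[0,0,-0.05],[0,0,0],[0,0.1,0]],"grip":[0,0,0,0,0]}'|grep -E "tool|force"
python3 -m inch '{"dr":[[0,0,0],[0,0,0],[0,0,0],[0,0,0],[0,0,0]],"offset":[[0,0.3,0],[0,0.3,0],[0,0.2,0],[0,0,0],[0,0,0]],"grip":[0,0,0,0,0]}'|grep -E "tool|force"
python3 - <<'E'
from chk import *
d(rail(.0005,-.0310),82,.287); print("tcp rail",torail(readout.read_state()["tool_pos"][:2]))
E
```

```text
tool_pos: [0.5947, -0.1614, 0.2948]
tool_pos: [0.5969, -0.1607, 0.2887]
force: [0.5, 0.3, 0.5]
gripper_force: 0.0
tool_pos: [0.5966, -0.1605, 0.2881]
force: [-0.3, -0.7, 4.0]
gripper_force: 49.7
tool_pos: [0.5962, -0.1577, 0.2882]
force: [-0.4, 0.7, -2.9]
gripper_force: 49.0
tool_pos: [0.6001, -0.1328, 0.2888]
force: [0.2, -0.2, -3.0]
gripper_force: 49.2
t 39.93 tcp [ 0.6001 -0.1328  0.2888] yh 82.04 tilt [-0.0003 -0.0002] drz 0.007 off [0.069 1.876 0.059] gap 0.0192 F [ 0.2 -0.2 -3. ] j6 -0.08
tcp rail [  2.6 -87.3]
```

```bash

python3 -m inch '{"dr":[[0,0,0],[0,0,0],[0,0,0],[0,0,0],[0,0,0]],"offset":[[0.01,0.15,0],[0,0.2,0],[0,0.25,0],[0,0.25,0],[0,0.25,0]],"grip":[0,0,0,0,0]}'|grep -E "tool|force"
python3 -m inch '{"dr":[[0,0,0],[0,0,0],[0,0,0],[0,0,0],[0,0,0]],"offset":[[0,0.25,0],[0,0.25,0],[0,0.2,0],[0,0.07,0],[0,0,0]],"grip":[0,0,0,0,0]}'|grep -E "tool|force"
python3 -m inch '{"dr":[[0,0,0],[0,0,0]],"offset":[[0,0,0],[0,0,0]],"grip":[0,0]}'|grep -E "tool|force"
python3 - <<'E'
from chk import *
d(rail(.0005,-.0310),82,.287); print("tcp rail",torail(readout.read_state()["tool_pos"][:2]))
E
```

```text
tool_pos: [0.6044, -0.1001, 0.2889]
force: [0.5, 0.1, -2.7]
gripper_force: 49.2
tool_pos: [0.6077, -0.0773, 0.2889]
force: [0.8, 0.1, -3.2]
gripper_force: 49.2
tool_pos: [0.6076, -0.0783, 0.2889]
force: [0.2, -0.5, -3.1]
gripper_force: 49.2
t 40.93 tcp [ 0.6076 -0.0783  0.2889] yh 81.95 tilt [-0.     -0.0002] drz -0.008 off [0.063 0.041 0.064] gap 0.0196 F [ 0.2 -0.5 -3.1] j6 0.01
tcp rail [  2.4 -32.2]
```

```bash

python3 -m inch '{"dr":[[0,0,0],[0,0,0],[0,0,0],[0,0,0],[0,0,0]],"offset":[[0,0,0.06],[0,0,0],[0,0,0],[0,0,0],[0,0,-0.3]],"grip":[0,0,0.4,0.4,0.45]}' |grep -E "tool|force"
python3 -m inch '{"dr":[[0,0,0],[0,0,0],[0,0,0],[0,0,0],[0,0,0]],"offset":[[0,0,-0.8],[0,0,-0.9],[0,0,-0.9],[0,0,-0.7],[0,0,0]],"grip":[0.45,0.45,0.45,1,1]}' |grep -E "tool|force"
python3 -m inch '{"dr":[[0,0,0],[0,0,0],[0,0,0],[0,0,0],[0,0,0]],"offset":[[0.8,0,0],[0.9,0,0],[0.9,0,0],[0.9,0,0],[0,0,0]],"grip":[1,1,1,1,1]}' |grep -E "tool|force"
python3 - <<'E'
from chk import *
c,T=shot("top"); z=T[...,2]
for s in stands(c,T):
  if 400<s[1][0][0]<700: print("stand",s[0],s[1],s[2],torail(s[1][0]/1000))
m=np.zeros(z.shape,bool); m[170:260,290:390]=1
p=T[m&(z>.045)&(z<.07)]; print("knob",rect(p[:,:2]),len(p))
c,W=shot("wrist"); cv2.imwrite("pics/w12.png",c["pixels"]); z=W[...,2]; p=W[(z>.046)&(z<.06)&(c["pixels"].max(2)<60)&(abs(W[...,0]-.446)<.06)&(abs(W[...,1]+.076)<.06)]
if len(p): print("wknob",rect(p[:,:2]),len(p))
d((.446,-.0763),82,.2085)
E
```

```text
tool_pos: [0.6069, -0.0781, 0.2948]
force: [0.3, -0.1, 0.7]
gripper_force: 0.0
tool_pos: [0.6089, -0.0783, 0.4011]
force: [0.2, -0.7, 0.5]
gripper_force: 0.0
tool_pos: [0.4993, -0.0628, 0.3949]
force: [-1.7, 0.5, -1.4]
gripper_force: 0.0
stand [277. 135.] (array([628.3,  87.5]), array([20. , 26.2]), 84.7) 157 [ -0.2 134.8]
stand [300. 138.] (array([621.3,  31.3]), array([19.3, 26.6]), 82.7) 156 [ 0.7 78.2]
stand [320. 140.] (array([613.8, -14.8]), array([ 2.5, 24.5]), 88.8) 156 [-0.3 31.5]
knob (array([0., 0.]), array([0., 0.]), 0.0) 0
wknob (array([446.9, -74.8]), array([24.6, 25. ]), 80.9) 494
t 42.28 tcp [ 0.5031 -0.0633  0.3956] yh 81.96 tilt [ 0.001  -0.0001] drz -0.007 off [ 1.823 -0.693  6.238] gap 0.0853 F [-0.6 -0.1  0.5] j6 0.02
```

```bash

python3 -m inch '{"dr":[[0,0,0],[0,0,0],[0,0,0],[0,0,0],[0,0,0]],"offset":[[0.9,-0.33,0],[0.9,-0.33,0],[0,0,0.8],[0,0,0.9],[0,0,0.9]],"grip":[1,1,1,1,1]}' |grep -E "tool|force"
python3 -m inch '{"dr":[[0,0,0],[0,0,0],[0,0,0],[0,0,0],[0,0,0]],"offset":[[0,0,0.9],[0,0,0.9],[0,0,0.9],[0,0,0.5],[0,0,0.25]],"grip":[0.7,0.6,0.6,0.6,0.6]}' |grep -E "tool|force"
python3 - <<'E'
from chk import *
d((.4465,-.0752),82,.2085)
E
```

```text
tool_pos: [0.4487, -0.0759, 0.3172]
force: [0.6, -0.1, 0.3]
gripper_force: 0.0
tool_pos: [0.4474, -0.0755, 0.2113]
force: [-0.2, -0.6, -0.1]
gripper_force: 0.0
t 43.12 tcp [ 0.4474 -0.0755  0.2113] yh 81.96 tilt [-0.0027  0.0005] drz -0.007 off [0.032 0.004 0.095] gap 0.0511 F [-0.2 -0.6 -0.1] j6 -0.03
```

```bash

python3 -m inch '{"dr":[[0,0,0],[0,0,0],[0,0,0],[0,0,0],[0,0,0]],"offset":[[0.03,0,0.07],[0,0,0],[0,0,0],[0,0,0],[0,0,0]],"grip":[0.6,0.3,0,0,0]}' 60|grep -E "tool|force|gap"
python3 -m inch '{"dr":[[0,0,0],[0,0,0],[0,0,0],[0,0,0],[0,0,0]],"offset":[[0,0,0],[0,0,-0.3],[0,0,-0.9],[0,0,-0.9],[0,0,-0.9]],"grip":[0,0,0,0,0]}' |grep -E "tool|force|gap"
python3 -m inch '{"dr":[[0,0,0],[0,0,0],[0,0,0]],"offset":[[0,0,0],[0,0,0],[0,0,0]],"grip":[0,0,0]}' |grep -E "tool|force|gap"
python3 - <<'E'
from chk import *
d(rail(.001,-.115),82,.2145)
E
```

```text
tool_pos: [0.4474, -0.0755, 0.2128]
force: [-0.2, -1.0, 4.1]
finger_gap: 0.0216
gripper_force: 58.7
tool_pos: [0.4457, -0.0751, 0.3026]
force: [0.7, -0.2, -4.2]
finger_gap: 0.0218
gripper_force: 59.1
tool_pos: [0.4459, -0.0751, 0.3009]
force: [-1.1, 0.2, -4.2]
finger_gap: 0.0215
gripper_force: 59.5
t 44.2 tcp [ 0.4459 -0.0751  0.3009] yh 81.97 tilt [-0.0009  0.0003] drz -0.006 off [-5.304 -2.112  2.88 ] gap 0.0215 F [-1.1  0.2 -4.2] j6 -0.03
```

```bash

python3 -m inch '{"dr":[[0,0,0],[0,0,0],[0,0,0],[0,0,0],[0,0,0]],"offset":[[-0.884,-0.352,-0.3],[-0.884,-0.352,-0.3],[-0.884,-0.352,0],[-0.884,-0.352,0],[-0.884,-0.352,0]],"grip":[0,0,0,0,0]}' |grep -E "tool|force|gap"
python3 -m inch '{"dr":[[0,0,0],[0,0,0],[0,0,0],[0,0,0]],"offset":[[-0.884,-0.352,0],[0,0,0],[0,0,0],[0,0,0]],"grip":[0,0,0,0]}' |grep -E "tool|force|gap"
python3 - <<'E'
from chk import *
d(rail(.001,-.115),82,.2155)
c,W=shot("wrist"); cv2.imwrite("pics/w13.png",c["pixels"]); z=W[...,2]
for s in stands(c,W):
  if s[3]>40:print("w",s[:3],torail(s[1][0]/1000))
E
```

```text
tool_pos: [0.5706, -0.1465, 0.3173]
force: [-0.0, 0.6, -3.9]
finger_gap: 0.0217
gripper_force: 59.3
tool_pos: [0.5941, -0.16, 0.3172]
force: [-0.5, -0.0, -3.7]
finger_gap: 0.0218
gripper_force: 59.4
t 44.95 tcp [ 0.5941 -0.16    0.3172] yh 81.96 tilt [-0.0044  0.0014] drz -0.007 off [-1.800e-02  1.000e-03  3.389e+00] gap 0.0218 F [-0.5 -0.  -3.7] j6 -0.12
w (array([590., 252.]), (array([615.5,  -2.4]), array([63. , 25.4]), 78.2), 156) [-0.3 44. ]
w (array([478., 256.]), (array([605.8, -78. ]), array([20.7, 24.8]), 81.7), 156) [  0.6 -32.2]
```

View pics/w13.png

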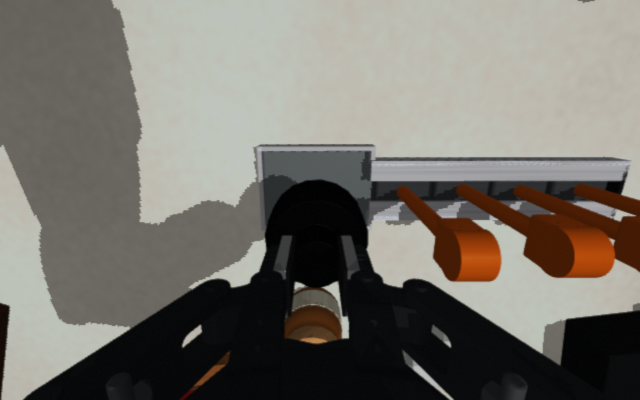

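All four stands are in the channel, and the weight is held over the empty gap (258–375). I'll lower it.

```bash

python3 -m inch '{"dr":[[0,0,0],[0,0,0],[0,0,0],[0,0,0],[0,0,0]],"offset":[[-0.02,0,0.6],[0,0,0.8],[0,0,0.8],[0,0,0.5],[0,0,0.3]],"grip":[0,0,0,0,0]}' |grep -E "tool|force|gap"
python3 -m inch '{"dr":[[0,0,0],[0,0,0],[0,0,0],[0,0,0],[0,0,0]],"offset":[[0,0,0.2],[0,0,0.1],[0,0,0],[0,0,0],[0,0,0]],"grip":[0,0,0,0,0]}' |grep -E "tool|force|gap"
python3 - <<'E'
from chk import *
d(rail(.001,-.115),82,.2155)
E
```

```text
tool_pos: [0.5936, -0.1594, 0.2271]
force: [-0.6, -0.1, -4.0]
finger_gap: 0.0216
gripper_force: 59.5
tool_pos: [0.5963, -0.1605, 0.2217]
force: [-1.3, -0.2, -3.4]
finger_gap: 0.0216
gripper_force: 59.5
t 45.83 tcp [ 0.5963 -0.1605  0.2217] yh 81.96 tilt [ 0.0019 -0.0005] drz -0.006 off [0.059 0.007 0.206] gap 0.0216 F [-1.3 -0.2 -3.4] j6 -0.12
```

```bash

python3 -m inch '{"dr":[[0,0,0],[0,0,0],[0,0,0],[0,0,0]],"offset":[[0,0,0.08],[0,0,0.07],[0,0,0],[0,0,0]],"grip":[0,0,0,0]}' |grep -E "tool|force|gap"
python3 -m inch '{"dr":[[0,0,0],[0,0,0],[0,0,0]],"offset":[[0,0,0.05],[0,0,0],[0,0,0]],"grip":[0,0,0]}' |grep -E "tool|force|gap"

```

```text
tool_pos: [0.5962, -0.1605, 0.2168]
force: [-0.7, 0.6, 3.4]
finger_gap: 0.0221
gripper_force: 60.1
tool_pos: [0.5962, -0.1605, 0.2168]
force: [-5.4, 1.0, 14.3]
finger_gap: 0.0216
gripper_force: 61.5
```

```bash

python3 -m inch '{"dr":[[0,0,0],[0,0,0],[0,0,0],[0,0,0],[0,0,0]],"offset":[[0,0,-0.05],[0,0,0],[0,0,0],[0,0,-0.3],[0,0,-0.9]],"grip":[0,0.4,0.55,0.55,0.55]}' |grep -E "tool|force|gap"
python3 -m inch '{"dr":[[0,0,0],[0,0,0],[0,0,0],[0,0,0],[0,0,0]],"offset":[[0,0,-0.9],[0,0,-0.9],[0,0,-0.9],[0,0,-0.9],[0,0,-0.9]],"grip":[0.55,0.55,0.55,1,1]}' |grep -E "tool|force"
python3 -m inch '{"dr":[[0,0,0.35],[0,0,0.35],[0,0,0],[0,0,0]],"offset":[[0,0,-0.5],[0,0,0],[0,0,0],[0,0,0]],"grip":[1,1,1,1]}' |grep -E "tool|force"
python3 - <<'E'
from chk import *
c,T=shot("top"); z=T[...,2]
for s in stands(c,T):
  if 400<s[1][0][0]<700: print("stand",s[0],s[1],s[2],torail(s[1][0]/1000))
hsv=cv2.cvtColor(c["pixels"],cv2.COLOR_BGR2HSV)
for n,(u0,u1) in dict(black=(130,188),blue=(188,240)).items():
    m=np.zeros(z.shape,bool); m[165:255,u0:u1]=1
    p=T[m&(z>.03)&(z<.15)]; print(n,rect(p[:,:2]),len(p)); p=T[m&(z>.124)&(z<.15)]; print("   band",rect(p[:,:2]),len(p))
p=T[(z>.05)&(z<.075)&(abs(T[...,0]-.5945)<.03)&(abs(T[...,1]+.16)<.03)]; print("knob",rect(p[:,:2]),np.median(p[:,2]))
d((.4500,.2765),77.8)
E
```

```text
tool_pos: [0.5939, -0.1598, 0.2487]
force: [-1.2, -0.8, -0.7]
finger_gap: 0.0471
gripper_force: 0.0
tool_pos: [0.5956, -0.1603, 0.3889]
force: [0.5, 0.2, -0.2]
gripper_force: 0.0
tool_pos: [0.5957, -0.1603, 0.4022]
force: [-0.3, 0.8, 0.0]
gripper_force: 0.0
stand [277. 135.] (array([627.9,  87.8]), array([19.4, 26.3]), 85.2) 156 [ -0.7 135. ]
stand [300. 138.] (array([621.4,  31.6]), array([19.4, 26.6]), 84.0) 157 [ 0.7 78.5]
stand [322. 141.] (array([612.5, -22.4]), array([18.3, 26.4]), 79.5) 158 [-0.5 23.8]
stand [345. 143.] (array([607.1, -78.3]), array([18.8, 26.8]), 82.5) 155 [  1.9 -32.3]
black (array([454.9, 395.3]), array([ 46.4, 143.5]), 89.1) 967
   band (array([457.3, 396.8]), array([32.4, 75.7]), 88.8) 344
blue (array([449.4, 275.5]), array([ 46.7, 145.9]), 78.1) 906
   band (array([448.5, 277.2]), array([32.9, 67.7]), 77.9) 332
knob (array([ 594.5, -160.2]), array([23.8, 23.5]), 87.1) 0.05779089346640173
t 47.63 tcp [ 0.5956 -0.1603  0.4016] yh 77.82 tilt [-0.0009  0.0002] drz 0.003 off [ 7.819 13.206 -0.   ] gap 0.0854 F [ 0.9  0.7 -0.2] j6 -0.05
```

```bash

python3 -m inch '{"dr":[[0,0,0],[0,0,0],[0,0,0],[0,0,0],[0,0,0]],"offset":[[0.52,0.88,0],[0.52,0.88,0],[0.52,0.88,0],[0.52,0.88,0],[0.52,0.88,0]],"grip":[1,1,1,1,1]}' |grep -E "tool"
python3 -m inch '{"dr":[[0,0,0],[0,0,0],[0,0,0],[0,0,0],[0,0,0]],"offset":[[0.52,0.88,0],[0.52,0.88,0],[0.52,0.88,0],[0.52,0.88,0],[0.52,0.88,0]],"grip":[1,1,1,1,1]}' |grep -E "tool"
python3 -m inch '{"dr":[[0,0,0],[0,0,0],[0,0,0],[0,0,0],[0,0,0]],"offset":[[0.52,0.88,0],[0.52,0.88,0],[0.52,0.88,0],[0.52,0.88,0],[0.52,0.88,0]],"grip":[1,1,1,1,1]}' |grep -E "tool"
python3 -m inch '{"dr":[[0,0,0],[0,0,0],[0,0,0]],"offset":[[0,0,0],[0,0,0],[0,0,0]],"grip":[1,1,1]}' |grep -E "tool"
python3 - <<'E'
from chk import *
d((.4495,.276),77.9,.281)
c,W=shot("wrist"); cv2.imwrite("pics/w14.png",c["pixels"]); z=W[...,2]
p=W[(abs(W[...,0]-.45)<.1)&(abs(W[...,1]-.276)<.06)&(z>.122)&(z<.14)]; print("band",rect(p[:,:2]),len(p),np.median(p[:,2]))
p=W[(abs(W[...,0]-.45)<.1)&(abs(W[...,1]-.276)<.06)&(z>.127)&(z<.14)]; print("band",rect(p[:,:2]),len(p),np.median(p[:,2]))
p=W[(abs(W[...,0]-.45)<.1)&(abs(W[...,1]-.276)<.06)&(z>.03)&(z<.14)]; print("all",rect(p[:,:2]),len(p))
E
```

```text
tool_pos: [0.5465, -0.0137, 0.401]
tool_pos: [0.4982, 0.1319, 0.4012]
tool_pos: [0.45, 0.2774, 0.4012]
tool_pos: [0.4508, 0.2759, 0.4013]
t 49.13 tcp [0.4508 0.2759 0.4013] yh 77.81 tilt [-0.0011 -0.0013] drz -0.015 off [ 0.044 -0.007  4.011] gap 0.0859 F [-0.9 -0.8  0.7] j6 0.76
band (array([449., 278.]), array([31.9, 73.1]), 78.5) 2833 0.13161689156796352
band (array([449., 278.]), array([31.9, 56.3]), 78.5) 2285 0.13191731231845044
all (array([448.4, 278.2]), array([ 48. , 143.7]), 78.2) 5351
```

```bash

python3 -m inch '{"dr":[[0,0,-0.08],[0,0,0],[0,0,0],[0,0,0],[0,0,0]],"offset":[[0.07,0.04,0.7],[0,0,0.9],[0,0,0.9],[0,0,0.9],[0,0,0.6]],"grip":[1,1,1,1,1]}' |grep -E "tool|force"
python3 -m inch '{"dr":[[0,0,0],[0,0,0],[0,0,0],[0,0,0],[0,0,0]],"offset":[[0,0,0],[0,0,0],[0,0,0],[0,0,0],[0,0,0]],"grip":[1,0.5,0,0,0]}' 40 |grep -E "tool|force"
python3 -m inch '{"dr":[[0,0,0],[0,0,0],[0,0,0],[0,0,0],[0,0,0]],"offset":[[0,0,0],[0,0,0],[0,0,-0.3],[0,0,-0.9],[0,0,-0.9]],"grip":[0,0,0,0,0]}' |grep -E "tool|force|gap"
python3 -m inch '{"dr":[[0,0,-0.32],[0,0,-0.3],[0,0,0],[0,0,0],[0,0,0]],"offset":[[0,0,-0.9],[0,0,-0.9],[0,0,-0.9],[0,0,-0.9],[0,0,-0.5]],"grip":[0,0,0,0,0]}' |grep -E "tool|force|gap"
python3 -m inch '{"dr":[[0,0,0],[0,0,0]],"offset":[[0,0,0],[0,0,0]],"grip":[0,0]}' |grep -E "tool|force|gap"
python3 - <<'E'
from chk import *
d(rail(.000,.0245),82)
c,W=shot("wrist"); cv2.imwrite("pics/w15.png",c["pixels"])
E
```

```text
tool_pos: [0.4489, 0.276, 0.2795]
force: [0.1, -0.2, -0.5]
gripper_force: 0.0
tool_pos: [0.45, 0.278, 0.2836]
force: [0.7, -0.3, -0.2]
gripper_force: 0.0
tool_pos: [0.4483, 0.2774, 0.3451]
force: [0.7, -0.2, -0.3]
finger_gap: 0.0316
gripper_force: 40.2
tool_pos: [0.4492, 0.278, 0.4719]
force: [0.0, 0.1, -1.8]
finger_gap: 0.0314
gripper_force: 40.2
tool_pos: [0.4492, 0.278, 0.4687]
force: [-0.2, 0.0, -3.1]
finger_gap: 0.0312
gripper_force: 40.2
t 51.02 tcp [0.4492 0.278  0.4687] yh 81.97 tilt [0.0015 0.001 ] drz -0.004 off [-6.8   -9.133 -0.   ] gap 0.0312 F [-0.2  0.  -3.1] j6 0.69
```

View pics/w15.png

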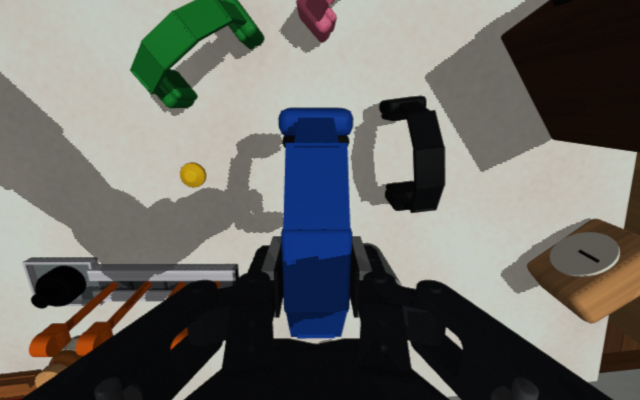

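Blue phones are held squarely (band at 283–352); the black pair stands at (415,155).

```bash

python3 -m inch '{"dr":[[0,0,0],[0,0,0],[0,0,0],[0,0,0],[0,0,0]],"offset":[[-0.4,-0.5,0],[-0.6,-0.8,0],[-0.6,-0.8,0],[-0.6,-0.8,0],[-0.6,-0.8,0]],"grip":[0,0,0,0,0]}' |grep -E "tool"
python3 -m inch '{"dr":[[0,0,0],[0,0,0],[0,0,0],[0,0,0],[0,0,0]],"offset":[[-0.6,-0.8,0],[-0.6,-0.8,0],[-0.6,-0.8,0],[-0.6,-0.8,0],[-0.6,-0.8,0]],"grip":[0,0,0,0,0]}' |grep -E "tool"
python3 -m inch '{"dr":[[0,0,0],[0,0,0],[0,0,0],[0,0,0],[0,0,0]],"offset":[[-0.6,-0.8,0],[-0.38,-0.67,0],[0,0,0],[0,0,0],[0,0,0]],"grip":[0,0,0,0,0]}' |grep -E "tool|gap|force"
python3 - <<'E'
from chk import *
d(rail(-.0007,.0234),82,.3136)
c,W=shot("wrist")
for s in stands(c,W):
  if s[3]>40:print("w",s,torail(s[1][0]/1000))
z=W[...,2]; b=c["pixels"]; p=W[(b[...,0]>b[...,2]*1.6)&(b[...,0]>40)&(z>.25)&(z<.34)]; print("blue",rect(p[:,:2]),len(p),torail(np.array(rect(p[:,:2])[0])/1000), np.percentile(p[:,2],[2,50,98]))
E
```

```text
tool_pos: [0.5168, 0.155, 0.4659]
tool_pos: [0.5892, 0.0234, 0.4657]
tool_pos: [0.6117, -0.0228, 0.4663]
force: [0.1, 0.3, -2.6]
finger_gap: 0.0312
gripper_force: 40.4
t 52.32 tcp [ 0.6117 -0.0228  0.4663] yh 81.95 tilt [-0.0031  0.0007] drz -0.008 off [-1.90e-02  3.00e-03  5.09e+00] gap 0.0312 F [ 0.1  0.3 -2.6] j6 0.1
w (array([371., 184.]), (array([620.9,  32.1]), array([19.4, 26. ]), 81.6), 156, 590) [ 0.2 78.9]
w (array([429., 183.]), (array([627.6,  88.4]), array([20.4, 25.6]), 83.1), 156, 577) [ -1.1 135.6]
w (array([260., 187.]), (array([606.8, -78. ]), array([19.2, 23.7]), 80.1), 155, 453) [  1.6 -32.1]
blue (array([606.1, -22.1]), array([ 34.5, 124.4]), 80.7) 13452 [-6.9 23.2] [0.26357316 0.31013981 0.31595385]
```

```bash

python3 -m inch '{"dr":[[0,0,0],[0,0,0],[0,0,0],[0,0,0],[0,0,0]],"offset":[[-0.02,0,0.7],[0,0,0.9],[0,0,0.9],[0,0,0.9],[0,0,0.7]],"grip":[0,0,0,0,0]}' |grep -E "tool|force"
python3 -m inch '{"dr":[[0,0,0],[0,0,0],[0,0,0],[0,0,0],[0,0,0]],"offset":[[0,0,0.3],[0,0,0.2],[0,0,0.2],[0,0,0.1],[0,0,0]],"grip":[0,0,0,0,0]}' |grep -E "tool|force"
python3 -m inch '{"dr":[[0,0,0],[0,0,0],[0,0,0]],"offset":[[0,0,0.05],[0,0,0],[0,0,0]],"grip":[0,0,0]}' |grep -E "tool|gap|force"
python3 -m inch '{"dr":[[0,0,0],[0,0,0],[0,0,0]],"offset":[[0,0,0.05],[0,0,0],[0,0,0]],"grip":[0,0,0]}' |grep -E "tool|gap|force"
```

```text
tool_pos: [0.6116, -0.0216, 0.3427]
force: [-0.2, -0.5, -1.8]
gripper_force: 40.4
tool_pos: [0.613, -0.0228, 0.3214]
force: [0.3, -0.5, -1.8]
gripper_force: 40.4
tool_pos: [0.613, -0.0231, 0.3202]
force: [-0.3, 0.5, -1.9]
finger_gap: 0.0309
gripper_force: 40.4
tool_pos: [0.6127, -0.0231, 0.318]
force: [0.8, -0.2, -2.0]
finger_gap: 0.0312
gripper_force: 40.4
```

```bash

python3 -m inch '{"dr":[[0,0,0],[0,0,0],[0,0,0]],"offset":[[0,0,0.1],[0,0,0],[0,0,0]],"grip":[0,0,0]}' |grep -E "tool|gap|force"
python3 -m inch '{"dr":[[0,0,0],[0,0,0],[0,0,0]],"offset":[[0,0,0.05],[0,0,0],[0,0,0]],"grip":[0,0,0]}' |grep -E "tool|gap|force"
```

```text
tool_pos: [0.6126, -0.0231, 0.3147]
force: [0.7, -0.1, -1.9]
finger_gap: 0.0313
gripper_force: 40.4
tool_pos: [0.6128, -0.023, 0.3135]
force: [0.2, 0.3, -1.5]
finger_gap: 0.0313
gripper_force: 40.5
```

```bash

python3 -m inch '{"dr":[[0,0,0],[0,0,0],[0,0,0]],"offset":[[0,0,0.04],[0,0,0],[0,0,0]],"grip":[0,0,0]}' |grep -E "tool|gap|force"
python3 -m inch '{"dr":[[0,0,0],[0,0,0],[0,0,0],[0,0,0],[0,0,0]],"offset":[[0,0,0],[0,0,0],[0,0,0],[0,0,0],[0,0,-0.2]],"grip":[0.42,0.46,0.48,0.5,0.5]}' |grep -E "tool|gap|force"
python3 -m inch '{"dr":[[0,0,0],[0,0,0],[0,0,0],[0,0,0],[0,0,0]],"offset":[[0,0,-0.3],[0,0,-0.5],[0,0,-0.9],[0,0,-0.9],[0,0,-0.9]],"grip":[0.5,0.5,0.5,0.6,1]}' |grep -E "tool|gap|force"
python3 -m inch '{"dr":[[0,0,-0.55],[0,0,-0.6],[0,0,0],[0,0,0]],"offset":[[0,0,-0.2],[0,0,0],[0,0,0],[0,0,0]],"grip":[1,1,1,1]}' |grep -E "tool"
python3 - <<'E'
from chk import *
c,T=shot("top"); z=T[...,2]; b=c["pixels"]
p=T[(b[...,0]>b[...,2]*1.6)&(b[...,0]>40)&(z>.02)&(z<.2)]; print("blue",rect(p[:,:2]),len(p),torail(np.array(rect(p[:,:2])[0])/1000), np.nanpercentile(p[:,2],[2,50,98]))
m=np.zeros(z.shape,bool); m[165:255,130:188]=1
p=T[m&(z>.03)&(z<.15)]; print(rect(p[:,:2]),len(p))
d((.4555,.396),89.1,.281)
E
```

```text
tool_pos: [0.6131, -0.0231, 0.3134]
force: [-0.7, -0.3, 5.2]
finger_gap: 0.0312
gripper_force: 41.2
tool_pos: [0.6122, -0.023, 0.3171]
force: [-0.6, 0.2, -1.0]
finger_gap: 0.0427
gripper_force: 0.0
tool_pos: [0.6126, -0.0231, 0.4253]
force: [0.7, -0.3, -0.4]
finger_gap: 0.0618
gripper_force: 0.0
tool_pos: [0.6127, -0.023, 0.43]
blue (array([188.5, -10.7]), array([1339.1,  237.1]), 83.7) 252 [-422.   -23.9] [0.0451158  0.17826076 0.18309821]
(array([455. , 395.3]), array([ 46.1, 143.5]), 88.8) 969
t 55.67 tcp [ 0.6126 -0.0231  0.4294] yh 88.77 tilt [-0.0001  0.    ] drz -0.056 off [ 5.456 13.885  4.948] gap 0.0853 F [-0.1  0.8  0.4] j6 -0.02
```

```bash

python3 -m inch '{"dr":[[0,0,0],[0,0,0],[0,0,0],[0,0,0],[0,0,0]],"offset":[[0.364,0.926,0.06],[0.364,0.926,0.06],[0.364,0.926,0.06],[0.364,0.926,0.06],[0.364,0.926,0.06]],"grip":[1,1,1,1,1]}' |grep -E "tool"
python3 -m inch '{"dr":[[0,0,0],[0,0,0],[0,0,0],[0,0,0],[0,0,0]],"offset":[[0.364,0.926,0.06],[0.364,0.926,0.06],[0.364,0.926,0.06],[0.364,0.926,0.06],[0.364,0.926,0.06]],"grip":[1,1,1,1,1]}' |grep -E "tool"
python3 -m inch '{"dr":[[0,0,0],[0,0,0],[0,0,0],[0,0,0],[0,0,0]],"offset":[[0.364,0.926,0.06],[0.364,0.926,0.06],[0.364,0.926,0.06],[0.364,0.926,0.06],[0.364,0.926,0.06]],"grip":[1,1,1,1,1]}' |grep -E "tool"
python3 -m inch '{"dr":[[0,0,0],[0,0,0],[0,0,0]],"offset":[[0,0,0],[0,0,0],[0,0,0]],"grip":[1,1,1]}' |grep -E "tool"
python3 - <<'E'
from chk import *
c,W=shot("wrist"); z=W[...,2]
for lo in(.127,.03):
  p=W[(abs(W[...,0]-.455)<.1)&(abs(W[...,1]-.396)<.06)&(z>lo)&(z<.14)]; r=rect(p[:,:2]); print("band",r,len(p))
  if lo>.1: d(np.array(r[0])/1000+[.0015,0],r[2],.2825)
c,T=shot("top"); z=T[...,2]; b=c["pixels"]
p=T[(b[...,0]>b[...,2]*1.6)&(b[...,0]>40)&(z>.02)&(z<.2)&(abs(T[...,0]-.61)<.12)&(abs(T[...,1]+.02)<.08)]; print("blue",rect(p[:,:2]),len(p),torail(np.array(rect(p[:,:2])[0])/1000), np.nanpercentile(p[:,2],[2,50,98]))
E
```

```text
tool_pos: [0.5601, 0.1179, 0.4198]
tool_pos: [0.5082, 0.258, 0.4108]
tool_pos: [0.4564, 0.398, 0.4018]
tool_pos: [0.4571, 0.3965, 0.4019]
band (array([453.7, 398.4]), array([57.8, 31.9]), 0.1) 2284
t 57.22 tcp [0.4574 0.3961 0.402 ] yh 88.8 tilt [-0.0003 -0.0009] drz 14.783 off [ 0.077 -0.075  3.985] gap 0.0855 F [0.6 0.  0.1] j6 0.73
band (array([453.2, 398.9]), array([ 47.6, 143.3]), 89.4) 5354
blue (array([613.2, -23.3]), array([ 45.4, 146. ]), 81.9) 786 [ 0.3 23. ] [0.07544128 0.14918796 0.16377261]
```

Blue hangs level on the third stand. Now the black pair.

```bash

python3 -m inch '{"dr":[[0,0,-0.15],[0,0,0],[0,0,0],[0,0,0],[0,0,0]],"offset":[[0.075,0.077,0.7],[0,0,0.9],[0,0,0.9],[0,0,0.9],[0,0,0.58]],"grip":[1,1,1,1,1]}' |grep -E "tool|force"
python3 -m inch '{"dr":[[0,0,0],[0,0,0],[0,0,0],[0,0,0],[0,0,0]],"offset":[[0,0,0],[0,0,0],[0,0,0],[0,0,0],[0,0,0]],"grip":[1,0.5,0,0,0]}' 40 |grep -E "tool|force"
python3 -m inch '{"dr":[[0,0,0],[0,0,0],[0,0,0],[0,0,0],[0,0,0]],"offset":[[0,0,0],[0,0,0],[0,0,-0.3],[0,0,-0.9],[0,0,-0.9]],"grip":[0,0,0,0,0]}' |grep -E "tool|force|gap"
python3 -m inch '{"dr":[[0,0,0.6],[0,0,0.7],[0,0,0],[0,0,0],[0,0,0]],"offset":[[0,0,-0.9],[0,0,-0.9],[0,0,-0.9],[0,0,-0.9],[0,0,-0.5]],"grip":[0,0,0,0,0]}' |grep -E "tool|force|gap"
python3 -m inch '{"dr":[[0,0,0],[0,0,0]],"offset":[[0,0,0],[0,0,0]],"grip":[0,0]}' |grep -E "tool|force|gap"
python3 - <<'E'
from chk import *
d(rail(.001,.1362),82)
E
```

```text
tool_pos: [0.455, 0.3973, 0.2805]
force: [-0.3, -0.4, 0.4]
gripper_force: 0.0
tool_pos: [0.4558, 0.3995, 0.2847]
force: [0.5, -0.2, -0.3]
gripper_force: 0.0
tool_pos: [0.4542, 0.3986, 0.3456]
force: [0.6, 0.2, -1.4]
finger_gap: 0.0313
gripper_force: 40.2
tool_pos: [0.455, 0.3993, 0.4729]
force: [0.7, 0.4, -2.0]
finger_gap: 0.0309
gripper_force: 40.2
tool_pos: [0.4551, 0.3993, 0.4696]
force: [-0.2, -0.2, -2.5]
finger_gap: 0.0311
gripper_force: 40.2
t 59.1 tcp [0.4551 0.3993 0.4696] yh 81.97 tilt [0.0012 0.0012] drz -0.005 off [-7.205 -9.441 -0.   ] gap 0.0311 F [-0.2 -0.2 -2.5] j6 0.86
```

```bash

python3 -m inch '{"dr":[[0,0,0],[0,0,0],[0,0,0],[0,0,0],[0,0,0]],"offset":[[-0.4,-0.5,0],[-0.6,-0.79,0],[-0.6,-0.79,0],[-0.6,-0.79,0],[-0.6,-0.79,0]],"grip":[0,0,0,0,0]}' |grep -E "tool"
python3 -m inch '{"dr":[[0,0,0],[0,0,0],[0,0,0],[0,0,0],[0,0,0]],"offset":[[-0.6,-0.79,0],[-0.6,-0.79,0],[-0.6,-0.79,0],[-0.6,-0.79,0],[-0.6,-0.79,0]],"grip":[0,0,0,0,0]}' |grep -E "tool"
python3 -m inch '{"dr":[[0,0,0],[0,0,0],[0,0,0],[0,0,0],[0,0,0]],"offset":[[-0.6,-0.79,0],[-0.6,-0.79,0],[-0.2,-0.27,0],[0,0,0],[0,0,0]],"grip":[0,0,0,0,0]}' |grep -E "tool|gap|force"
python3 - <<'E'
from chk import *
d(rail(.001,.1355),82,.3147)
c,W=shot("wrist")
for s in stands(c,W):
  if s[3]>40:print("w",s,torail(s[1][0]/1000))
c,W=shot("top")
for s in stands(c,W):
  if 400<s[1][0][0]<700:print("t",s,torail(s[1][0]/1000))
E
```

```text
tool_pos: [0.5228, 0.2774, 0.4665]
tool_pos: [0.5955, 0.1473, 0.4665]
tool_pos: [0.629, 0.0877, 0.467]
force: [1.1, 0.9, -1.9]
finger_gap: 0.0311
gripper_force: 40.4
t 60.35 tcp [0.629  0.0877 0.467 ] yh 81.9 tilt [-0.0032  0.0003] drz -0.016 off [-0.019  0.014  5.078] gap 0.0311 F [ 1.1  0.9 -1.9] j6 0.28
w (array([220., 178.]), (array([613.6, -13.5]), array([ 4.7, 25.9]), 82.1), 139, 132) [-0.7 32.7]
w (array([261., 182.]), (array([621.1,  32.8]), array([20.3, 26.2]), 81.9), 156, 603) [ 0.3 79.6]
w (array([155., 183.]), (array([607. , -77.7]), array([22.1, 26.9]), 81.8), 155, 966) [  1.8 -31.8]
w (array([ 32., 379.]), (array([ 845.3, -321.8]), array([15.8, 85.1]), 2.0), 151, 1239) [ 271.8 -240.2]
t (array([301., 137.]), (array([620.5,  29.7]), array([14.5, 21.8]), 89.3), 157, 53) [ 0.1 76.5]
t (array([346., 143.]), (array([607.4, -78.7]), array([19.5, 27.3]), 81.9), 157, 103) [  2.3 -32.7]
```

Lower the black pair onto the far stand.

```bash

python3 -m inch '{"dr":[[0,0,0],[0,0,0],[0,0,0],[0,0,0],[0,0,0]],"offset":[[-0.02,0.01,0.7],[0,0,0.9],[0,0,0.9],[0,0,0.9],[0,0,0.7]],"grip":[0,0,0,0,0]}' |grep -E "tool|force"
python3 -m inch '{"dr":[[0,0,0],[0,0,0],[0,0,0],[0,0,0],[0,0,0]],"offset":[[0,0,0.3],[0,0,0.25],[0,0,0.25],[0,0,0.1],[0,0,0]],"grip":[0,0,0,0,0]}' |grep -E "tool|force"
python3 -m inch '{"dr":[[0,0,0],[0,0,0],[0,0,0]],"offset":[[0,0,0.05],[0,0,0],[0,0,0]],"grip":[0,0,0]}' |grep -E "tool|force"
python3 -m inch '{"dr":[[0,0,0],[0,0,0],[0,0,0]],"offset":[[0,0,0.05],[0,0,0],[0,0,0]],"grip":[0,0,0]}' |grep -E "tool|gap|force"
```

```text
tool_pos: [0.6286, 0.0897, 0.3437]
force: [0.8, 0.3, -2.0]
gripper_force: 40.4
tool_pos: [0.63, 0.0884, 0.3191]
force: [0.2, 0.6, -1.2]
gripper_force: 40.4
tool_pos: [0.6302, 0.0881, 0.3182]
force: [0.2, 0.3, -1.6]
gripper_force: 40.4
tool_pos: [0.6299, 0.0881, 0.316]
force: [0.0, -0.1, -1.2]
finger_gap: 0.0312
gripper_force: 40.4
```

```bash

python3 -m inch '{"dr":[[0,0,0],[0,0,0],[0,0,0]],"offset":[[0,0,0.05],[0,0,0],[0,0,0]],"grip":[0,0,0]}' |grep -E "tool|gap|force"
python3 -m inch '{"dr":[[0,0,0],[0,0,0],[0,0,0]],"offset":[[0,0,0.03],[0,0,0],[0,0,0]],"grip":[0,0,0]}' |grep -E "tool|gap|force"
```

```text
tool_pos: [0.63, 0.0882, 0.3144]
force: [-0.3, 0.1, -0.5]
finger_gap: 0.0309
gripper_force: 40.5
tool_pos: [0.6301, 0.0882, 0.3143]
force: [-1.1, -0.3, 5.1]
finger_gap: 0.0312
gripper_force: 41.1
```

Contact (+5 N). Release, rise clear and check.

```bash

python3 -m inch '{"dr":[[0,0,0],[0,0,0],[0,0,0],[0,0,0],[0,0,0]],"offset":[[0,0,0],[0,0,0],[0,0,0],[0,0,0],[0,0,-0.2]],"grip":[0.42,0.46,0.48,0.5,0.5]}' |grep -E "tool|gap|force"
python3 -m inch '{"dr":[[0,0,0],[0,0,0],[0,0,0],[0,0,0],[0,0,0]],"offset":[[0,0,-0.3],[0,0,-0.5],[0,0,-0.9],[0,0,-0.9],[0,0,-0.9]],"grip":[0.5,0.5,0.5,0.6,1]}' |grep -E "tool|gap|force"
python3 -m inch '{"dr":[[0,0,0],[0,0,0],[0,0,0],[0,0,0],[0,0,0]],"offset":[[0.8,0,0],[0.9,0.5,0],[0.9,0.9,0],[0.9,0.9,0],[0.5,0.9,0]],"grip":[1,1,1,1,1]}' |grep -E "tool|gap|force"
python3 -m inch '{"dr":[[0,0,0],[0,0,0],[0,0,0],[0,0,0],[0,0,0]],"offset":[[0,0.9,0],[0,0.9,0],[0,0.9,0],[0,0,0],[0,0,0]],"grip":[1,1,1,1,1]}' |grep -E "tool|gap|force"
python3 - <<'E'
from chk import *
c,T=shot("top"); z=T[...,2]; b=c["pixels"]
for s in stands(c,T):
  if 400<s[1][0][0]<700:print("t",s,torail(s[1][0]/1000))
for n,y in dict(blue=.0234,black=.1355).items():
  r0=rail(0,y); q=np.stack([(T[...,0]-r0[0])*EX[0]+(T[...,1]-r0[1])*EX[1],(T[...,0]-r0[0])*EY[0]+(T[...,1]-r0[1])*EY[1]],-1)
  p=T[(abs(q[...,1])<.027)&(abs(q[...,0])<.09)&(z>.05)&(z<.18)]; r=rect(p[:,:2]); print(n,r,torail(np.array(r[0])/1000),np.percentile(p[:,2],[50,98]))
p=T[(z>.045)&(z<.075)&(abs(T[...,0]-.5945)<.03)&(abs(T[...,1]+.16)<.03)]; print("knob",torail(p[:,:2].mean(0)),np.median(p[:,2]))
for n,q in dict(cap=(.448,.092,.008,.03),jar=(.733,-.1836,.06,.09),tumbler=(.625,.333,.09,.12)).items():
  p=T[(abs(T[...,0]-q[0])<.05)&(abs(T[...,1]-q[1])<.05)&(z>q[2])&(z<q[3])]; print(n,rect(p[:,:2]))
c,S=shot("scene"); im=cv2.hconcat([cv2.resize(c["pixels"][150:310,220:370],(400,427)),cv2.resize(b[110:200,240:420],(400,427) )])
cv2.imwrite("pics/fin.png",im)
E
```

```text
tool_pos: [0.6293, 0.0881, 0.3182]
force: [0.3, 0.4, -0.8]
finger_gap: 0.0428
gripper_force: 0.0
tool_pos: [0.6297, 0.0881, 0.4265]
force: [-0.3, 0.2, -0.6]
finger_gap: 0.0621
gripper_force: 0.0
tool_pos: [0.5223, 0.2007, 0.426]
force: [0.2, 0.2, 0.1]
finger_gap: 0.0855
gripper_force: 0.0
tool_pos: [0.5357, 0.2814, 0.4251]
force: [-0.7, 0.1, -0.7]
finger_gap: 0.0858
gripper_force: 0.0
t (array([300., 137.]), (array([621.4,  31.6]), array([19.4, 19. ]), 83.7), 156, 61) [ 0.7 78.5]
t (array([346., 143.]), (array([607.2, -78.6]), array([19.5, 26.8]), 81.9), 157, 96) [  2.1 -32.6]
blue (array([613.1, -23.9]), array([ 47. , 146.5]), 81.8) [ 0.3 22.4] [0.14774208 0.16404122]
black (array([629.1,  87. ]), array([ 46.8, 146.4]), 81.4) [  0.6 134.4] [0.1467475  0.16444855]
knob [   1.1 -115.4] 0.05718800226217492
cap (array([446.3,  92.2]), array([32.7, 32.6]), 88.4)
jar (array([ 733.6, -183.5]), array([51.7, 50.4]), 1.7)
tumbler (array([630.3, 327.3]), array([71.5, 54. ]), 42.9)
```

View pics/fin.png

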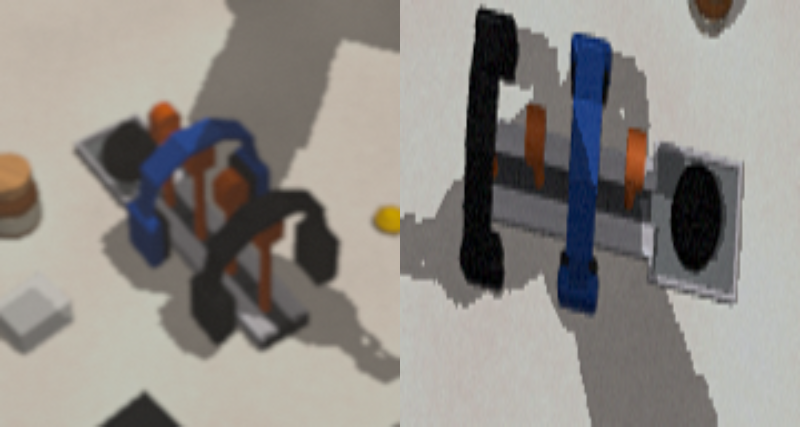

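Both pairs hang level over stand heads, all four stands are in the channel and the weight sits flat in the gap. The bystanders are in place; the tumbler reading is only cut off by the arm.

```bash
python3 -c "
from workcell import job; print(job.finish_job())"
```

```text
the job is handed in; nothing more can be done
None
```

The job is handed in: all four stands are in the rail, the record weight sits flat in the gap, and the blue and black headphones each hang on their own stand. The third stand jammed in the channel and slipped out of the fingers (about 45 N wrist force), so I regripped it and slid it home.

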